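Charge the grinding jar from the rinse basket and tare the balance

ROBOT

A 6-joint arm with a two-finger parallel gripper is mounted at the origin on the work surface. World frame = base frame: x ahead of the robot, y to its left, z up, the work surface at z = 0. Lengths are in m, angles in rad, forces in N, time in s.
With the tool pointing down it reaches from about 0.325 to 0.9 m from the base axis. Payload 6.1 kg.
Tool frame: the origin (TCP) lies midway between the tips of the shut fingers; the grasp point (between the pads) lies 19 mm behind it (env.grip_point_offset is the distance from the TCP to the grasp point, in m); z points along the fingers, y is the direction in which the jaws open and shut (so a half turn about z gives the same grasp; the last joint's range is limited). The gripper opens to 87 mm and grips with 3 to 60 N. Pads are 19 mm wide; open, the fingers measure 117 mm over their backs; the gripper's body (75 mm by 190 mm) begins 51 mm behind the grasp point.
Start: joints at [1.131, 0.22, 1.526, -0, 1.395, -0.126], TCP at [0.193, 0.594, 0.201] pointing down, gripper open.
Joint ranges: [-2.98, 2.98], [-0.91, 2.08], [0.09, 2.57], [-1.24, 4.39], [0.2, 2.65], [-2.68, 2.68]. Speed limits (rad/s): [2.57, 2.57, 3.01, 3.14, 3.14, 3.14].

INTERFACE

Orientations are given as a unit quaternion [w, x, y, z].
In Python, from bench import env gives the robot as it stands. The module is installed in compiled form; this text tells all that it offers.
- The arm moves only by the tool arm_command, never from a script. Its argument "increments" is a list of rows, each a list of 7 numbers: the shift along the world's x, y, z in m, then the turn, a rotation vector about the world's x, y, z in rad, then the closure, from 0 (fully open) to 1 (shut). A call has 1 to 5 rows; each row is the pose to reach, as a shift and turn from the pose commanded when the call began; what a row does not reach only later rows make up. A row lasts 1/10 s, in which the tool goes at most 50 mm and 8.59 degrees, less where a joint would pass 70% of its speed; a pose out of reach is approached as far as the arm can. A call with a gripper value outside its range is refused whole. The fingers move at their own pace and stop on an object; "squeeze" is the grip in N (left out, the last holds). Time passes only in rows, so rows that repeat a pose let the fingers close. It gives the time, the measured TCP pose, the force and the opening at its end, in the units of the state.
- env.get_state(): the state, without advancing time (a new reading comes with each control period).
- env.read_camera(name): name is "side" or "top"; returns (picture, depth): 384x512x3 uint8, red, green, blue; 384x512 float32, m along the optical axis (not along the pixel's ray), 0 where there is no reading.
- env.camera_info(name): a dict with "fovy" (degrees; the focal length in pixels is half the picture's height over the tangent of half this angle, whatever the lens; pixels are square), "cx", "cy" (the principal point, pixels), "rvec" (rotation vector, rad) and "tvec" (3), from world to camera coordinates, as OpenCV has them. Camera axes: x right, y down, z forward; pixel columns grow to the right and rows downward; lengths in m; the calibration is good to about 2 mm. A picture is of the moment at which its call begins. camera_info takes no time and is no camera call.
- env.sign_off(): hands the job in, once; it reports no verdict.
Trained networks look in the newest picture that a camera, given by its name, has taken for a name from the list of things; names that differ only in an ending like _2 or _b are one class to them, and where a whole thing is asked for, a point or a joint stands for the part that bears it (a point fixed in the world has none). Each returns a list of dicts, best first, with "confidence" (0 to 1); they miss things now and then, are a little off and sometimes report something else, mostly with a low value. They report only what shows in the picture. A call takes as long as a camera call.
- env.recognise(target, camera): "position" ([x, y, z] in m, in world coordinates, good to about 4 mm: the middle of the surface that is visible of it).
The state is a dict: "clock": time; "q": joint angles; "joint_vel": joint speeds; "tau": joint torques, N m; "eef_pos": TCP position; "tcp_rot": TCP orientation; "force": force on the tool from outside, world axes, zero at the start; "ft_torque": the same for the moment, N m; "width": finger opening in m.
Only numpy, scipy, OpenCV 4.12 (cv2) and the standard library are available. Lean on these libraries where they do the work, as an engineer would, in place of code of your own. Each camera call takes 0.05 s, during which the arm holds its last target.

TASK

Tip the three clean grinding balls out of the mesh rinse basket into the jar on the balance: hold the basket's notched spout low over the jar's mouth so that they roll out through it, and keep it tipped there until all three are in. Then stand the empty basket upright back in the middle of its draining tray, and press the balance's wide tare key just until it clicks, no further, and let it go. Spill no ball, don't shove the jar, and leave everything else where it is.

Things in the scene. Friction and masses are not known exactly. Their poses are not given: they have to be found in the camera images.
- basket_grip (a point): Centre of the black grip bar of the stainless mesh rinse basket (0.25 kg without balls). Bar 10 mm thick (basket x), 74 mm long (y), 26 mm high, its centre 102 mm above the basket's underside; take it from above, closing along x, gripping firmly (60 N or more) so that it does not twist when tipped. Basket axes: x from spout to back wall, y across, z up.
- basket_mid (a point): Centre of the basket, half-way up its walls, 27.5 mm above its underside; axes as basket_grip. Outside 124 (x) x 64 (y) mm; inside a flat-floored trough 118 x 58 mm with 55 mm walls, open on top, floor 3 mm thick. Three balls lie loose in it.
- spout_lip (a point): Middle of the outer edge of the basket's notched spout, 95 mm from the basket's centre towards -x, 24 mm above its underside. From a 50 mm wide notch a sheet chute rises outwards at 30 degrees from the floor to this edge, between two cheeks. Balls leave only once the basket is tipped over 30 degrees, spout down; 45 to 55 degrees empties it.
- jar_mouth (a point): Centre of the mouth of the open steel grinding jar that stands on the balance's pan: rim plane, 60 mm above the jar's underside. Outside 120 mm across, inside 100 mm across and 50 mm deep; 1.1 kg, loose, z up.
- pan (a point): Centre of the balance's weighing pan, on its upper face (150 x 165 mm plate, 72 mm above the table).
- balance: White bench balance, 250 mm deep (x) and 190 mm wide (y), fixed to the table; origin on the table under its centre, x from the keys at the front to the pan at the back, z up. The front console with the keys is 45 mm high, the display behind them up to 62 mm.
- drip_tray: White draining tray, 230 (x) x 170 (y) mm, rim 12 mm high, flat floor about 4 mm above the table, fixed; origin on the table under its centre, z up. The basket stands in it. Tray and balance may be left and right or the other way round.
- tare_top (a point): Middle of the upper face of the tare key, the wide bar-shaped key at the middle of the balance's front console: 26 mm (balance x) by 62 mm (balance y), standing 10 mm above the console; pressed straight down. The small round keys beside it are not used.
- tare_key (a joint): Travel of the tare key, m: 0 at rest, grows as pressed, 0.0085 at its stop. Tactile dome: the force rises to about 4 N at 1.5 mm, then drops (that is the click: past 2.1 mm), is about 3 N at 3 mm and lowest, a little over 1 N, at 4.5 mm, then climbs, about 5 N at 6 mm and 11 N at 7 mm, which is pressing on too far. Springs back when let go.
- ball1_center (a point): Centre of one of the three polished agate grinding balls, 40 mm across, 0.09 kg, all alike, at the start in the basket.
- ball2_center (a point): Centre of one of the three polished agate grinding balls, 40 mm across, 0.09 kg, all alike, at the start in the basket.
- ball3_center (a point): Centre of one of the three polished agate grinding balls, 40 mm across, 0.09 kg, all alike, at the start in the basket.
- tube_rack: Bystander, loose: red tube rack, 180 x 62 x 57 mm with its tubes, between the tray and the balance; origin under its centre.
- jar_lid: Bystander, loose: steel lid of the jar, 122 mm across, 28 mm high with its knob, at the middle of the table's near part; origin under its centre.
- pipette: Bystander, loose: white hand pipette lying flat, 240 mm long, 28 mm thick, near the robot on its right; origin under its centre.
- tip_box_open: Bystander, loose: yellow tip box, 85 x 120 x 67 mm, in the back row; origin under its centre.
- tip_box_full: Bystander, loose: green tip box, 85 x 120 x 67 mm, in the back row; origin under its centre.
- big_tube: Bystander, loose: 50 ml screw-cap tube lying flat, 128 mm long, 35 mm thick, near the robot on its left; origin under its centre.
- wash_bottle: Bystander, loose: plastic wash bottle standing, 70 mm across, 170 mm high, at the left beside the bath; origin under its centre.

How it is judged:
On the way, in this order (a step that is already met when the one before it is completed fails the run):
1. all three balls are in the jar (below its rim) while the basket is still held tipped (over 0.5 rad), spout lip within 70 mm of the jar's axis and less than 60 mm above its rim (horizontal distance between each of ball1_center, ball2_center, ball3_center and jar_mouth below 0.05 m and z of ball1_center in the frame of jar_mouth between -0.06 and 0 m and z of ball2_center in the frame of jar_mouth between -0.06 and 0 m and z of ball3_center in the frame of jar_mouth between -0.06 and 0 m and angle between basket_mid's own z axis and vertical above 0.5 rad and horizontal distance between spout_lip and jar_mouth below 0.07 m and z of spout_lip in the frame of jar_mouth below 0.06 m), for 0.2 s.
2. the empty basket stands upright in its draining tray, let go, the balls still in the jar (horizontal distance between each of ball1_center, ball2_center, ball3_center and jar_mouth below 0.05 m and z of ball1_center in the frame of jar_mouth between -0.06 and 0 m and z of ball2_center in the frame of jar_mouth between -0.06 and 0 m and z of ball3_center in the frame of jar_mouth between -0.06 and 0 m and horizontal distance between basket_mid and drip_tray below 0.05 m and angle between basket_mid's own z axis and vertical below 0.08 rad and z of basket_mid in the frame of drip_tray between 0.025 and 0.04 m and contact force between the fingers and anything else below 0.2 N), for 0.2 s.
3. the tare key has been pressed through its click (2.1 mm or more) (value of joint tare_key above 0.0021 m), for 0.05 s.
At the end, for the whole second after the job is handed in: All three balls lie in the jar below its rim; the jar stands upright on the balance's pan within 40 mm of the pan's centre; the empty basket stands upright (within 0.08 rad) on the floor of its draining tray, its centre within 50 mm of the tray's; the tare key has come back up (horizontal distance between each of ball1_center, ball2_center, ball3_center and jar_mouth below 0.05 m and z of ball1_center in the frame of jar_mouth between -0.06 and 0 m and z of ball2_center in the frame of jar_mouth between -0.06 and 0 m and z of ball3_center in the frame of jar_mouth between -0.06 and 0 m and horizontal distance between jar_mouth and pan below 0.04 m and angle between jar_mouth's own z axis and vertical below 0.06 rad and z of jar_mouth in the frame of pan between 0.055 and 0.065 m and horizontal distance between basket_mid and drip_tray below 0.05 m and angle between basket_mid's own z axis and vertical below 0.08 rad and z of basket_mid in the frame of drip_tray between 0.025 and 0.04 m and value of joint tare_key below 0.001 m); the robot touches nothing.
It fails at once if a ball gets out of the basket anywhere but over the jar (more than 90 mm from the jar's axis) ((distance between ball1_center and basket_mid above 0.125 m and horizontal distance between ball1_center and jar_mouth above 0.09 m) or (distance between ball2_center and basket_mid above 0.125 m and horizontal distance between ball2_center and jar_mouth above 0.09 m) or (distance between ball3_center and basket_mid above 0.125 m and horizontal distance between ball3_center and jar_mouth above 0.09 m)).
It fails at once if a ball is let fall from high up: out of the basket with its centre more than 80 mm above the jar's rim ((distance between ball1_center and basket_mid above 0.125 m and z of ball1_center in the frame of jar_mouth above 0.08 m) or (distance between ball2_center and basket_mid above 0.125 m and z of ball2_center in the frame of jar_mouth above 0.08 m) or (distance between ball3_center and basket_mid above 0.125 m and z of ball3_center in the frame of jar_mouth above 0.08 m)).
It fails at once if the tare key is pushed on past its click, more than 7 mm down (value of joint tare_key above 0.007 m).
It fails at once if the jar is shoved more than 25 mm (distance of jar_mouth from where it was at the start of the episode above 0.025 m).
It fails at once if a bystander is moved more than 30 mm (distance of any of tube_rack, jar_lid, pipette, tip_box_open, tip_box_full, big_tube, wash_bottle from where it was at the start of the episode above 0.03 m).
It also fails if it takes over 70 s, if anything falls off the work surface, if the arm or the gripper's body presses on something with over 40 N, if the wrist force passes 120 N, or if a joint passes its speed limit or range.

## Working session

There is one attempt and no reset: what is moved stays moved. The work goes in short steps, Python scripts to look and compute and a tool call to move; the robot and the scene stay as the last step left them, time stands still between calls to the robot, and variables do not carry over. Pictures are saved under pics/ and viewed, and the job is handed in when it is done.

Besides the shell and the picture viewer there is one more tool, called after "Call:" as name(argument=value, ...) on one line, values as JSON. arm_command: Moves the arm, as the interface text tells. Its arguments: {"type":"object","properties":{"increments":{"type":"array"},"squeeze":{"type":"number"}},"required":["increments"]}

```bash
mkdir -p pics
cat > h.py <<'E'
import numpy as np,cv2
from bench import env
def cam(n):
    i=env.camera_info(n);f=192/np.tan(np.radians(i['fovy'])/2)
    R=cv2.Rodrigues(np.array(i['rvec'],float))[0];return f,i['cx'],i['cy'],R,np.array(i['tvec'],float)
def world(n,D):
    f,cx,cy,R,t=cam(n);v,u=np.mgrid[:384,:512]
    P=np.stack([(u-cx)/f*D,(v-cy)/f*D,D],-1);return (P-t)@R
def proj(n,p):
    f,cx,cy,R,t=cam(n);c=R@np.array(p)+t;return f*c[0]/c[2]+cx,f*c[1]/c[2]+cy
E
python3 - <<'E'
from h import *
for n in('side','top'):
    im,d=env.read_camera(n);cv2.imwrite(f'pics/{n}0.png',im[:,:,::-1]);np.save(f'{n}0.npy',d)
    for t in ['basket_grip','spout_lip','jar_mouth','drip_tray','tare_top','balance','tube_rack','ball1_center']:
        print(n,t,[(np.round(r['position'],3).tolist(),round(r['confidence'],2)) for r in env.recognise(t,n)][:3])
s=env.get_state();print({k:np.round(v,3) for k,v in s.items()}, env.grip_point_offset)
E
```

```text
side basket_grip [([0.562, -0.202, 0.036], 0.7)]
side spout_lip [([0.563, -0.203, 0.039], 0.58)]
side jar_mouth [([0.584, 0.179, 0.104], 0.83)]
side drip_tray [([0.51, 0.122, 0.052], 0.74), ([0.585, 0.18, 0.105], 0.73), ([0.543, -0.234, 0.006], 0.67)]
side tare_top [([0.445, 0.183, 0.054], 0.59)]
side balance [([0.508, 0.122, 0.053], 0.55)]
side tube_rack [([0.616, -0.018, 0.044], 0.91), ([0.566, -0.205, 0.042], 0.34), ([0.51, 0.12, 0.049], 0.32)]
side ball1_center [([0.521, -0.208, 0.044], 0.47)]
top basket_grip [([0.561, -0.196, 0.034], 0.76), ([0.507, 0.194, 0.058], 0.35)]
top spout_lip [([0.562, -0.201, 0.033], 0.86)]
top jar_mouth [([0.587, 0.168, 0.082], 0.61)]
top drip_tray [([0.551, -0.186, 0.005], 0.76)]
top tare_top [([0.447, 0.192, 0.055], 0.67)]
top balance [([0.511, 0.195, 0.055], 0.79)]
top tube_rack [([0.621, 0.004, 0.043], 0.86), ([0.564, -0.2, 0.034], 0.4)]
top ball1_center [([0.53, -0.2, 0.039], 0.61)]
{'clock': np.float64(0.9), 'q': array([ 1.131,  0.22 ,  1.527, -0.   ,  1.395, -0.126]), 'joint_vel': array([ 0.   ,  0.   , -0.001,  0.001, -0.   ,  0.001]), 'tau': array([-1.0000e-03, -4.9456e+01, -3.8772e+01,  7.0000e-02,  4.7000e-02,
       -0.0000e+00]), 'eef_pos': array([0.193, 0.594, 0.201]), 'tcp_rot': array([0.   , 0.156, 0.988, 0.   ]), 'force': array([-0.51 ,  0.481, -0.482]), 'ft_torque': array([0.024, 0.023, 0.011]), 'width': np.float64(0.087)} 0.0187
```

View pics/top0.png

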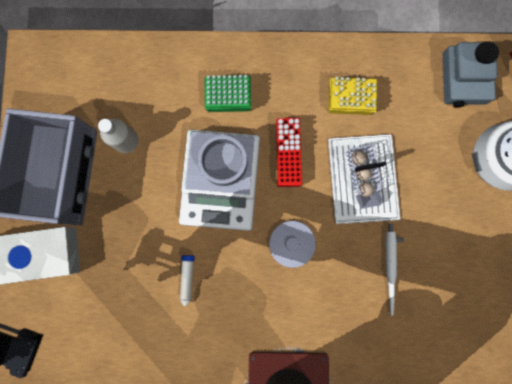

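View pics/side0.png

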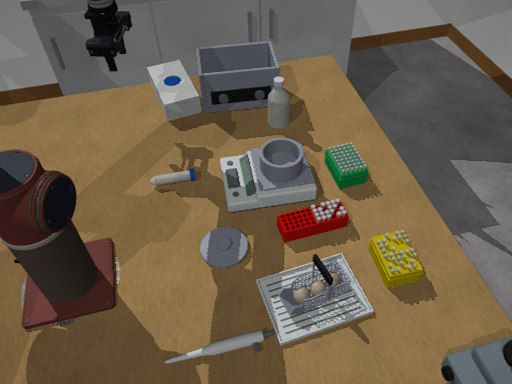

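Run:
```python
from h import *
a=cv2.imread('pics/top0.png')[125:230,315:415];b=cv2.imread('pics/side0.png')[240:345,250:385]
cv2.imwrite('pics/z.png',np.hstack([cv2.resize(a,None,fx=5,fy=5,interpolation=2)[:520,:400+100],]))
cv2.imwrite('pics/z2.png',cv2.resize(b,None,fx=5,fy=5,interpolation=2))
a=cv2.imread('pics/top0.png')[120:235,170:270]
cv2.imwrite('pics/z3.png',cv2.resize(a,None,fx=5,fy=5,interpolation=2))
D=np.load('top0.npy');W=world('top',D)
im=cv2.imread('pics/top0.png').astype(int)
m=(W[...,2]>.085)&(W[...,2]<.16)&(W[...,1]<-.1)&(W[...,1]>-.35)&(W[...,0]<.7)&(W[...,0]>.4)
print('bar pts',m.sum(),W[m].round(3).tolist()[:60])
Ds=np.load('side0.npy');Ws=world('side',Ds)
m=(Ws[...,2]>.085)&(Ws[...,2]<.16)&(Ws[...,1]<-.1)&(Ws[...,1]>-.35)&(Ws[...,0]<.7)&(Ws[...,0]>.4)
print('side bar',m.sum(),Ws[m].mean(0),Ws[m].min(0),Ws[m].max(0))
np.save('Wt.npy',W);np.save('Ws.npy',Ws)
```

```text
bar pts 154 [[0.585, -0.223, 0.116], [0.585, -0.224, 0.119], [0.582, -0.21, 0.117], [0.582, -0.212, 0.117], [0.582, -0.214, 0.119], [0.582, -0.217, 0.117], [0.582, -0.219, 0.121], [0.582, -0.221, 0.12], [0.582, -0.224, 0.12], [0.582, -0.227, 0.117], [0.58, -0.195, 0.118], [0.579, -0.197, 0.12], [0.579, -0.2, 0.119], [0.58, -0.203, 0.117], [0.579, -0.204, 0.12], [0.579, -0.207, 0.119], [0.579, -0.209, 0.121], [0.579, -0.211, 0.121], [0.58, -0.215, 0.118], [0.579, -0.216, 0.12], [0.58, -0.219, 0.119], [0.58, -0.222, 0.118], [0.58, -0.224, 0.119], [0.58, -0.227, 0.117], [0.576, -0.182, 0.121], [0.577, -0.185, 0.12], [0.577, -0.188, 0.117], [0.577, -0.19, 0.119], [0.577, -0.193, 0.116], [0.577, -0.194, 0.121], [0.576, -0.197, 0.121], [0.577, -0.2, 0.116], [0.577, -0.202, 0.12], [0.577, -0.204, 0.12], [0.577, -0.207, 0.118], [0.578, -0.21, 0.116], [0.577, -0.211, 0.122], [0.577, -0.214, 0.121], [0.577, -0.217, 0.118], [0.576, -0.218, 0.123], [0.577, -0.221, 0.121], [0.577, -0.224, 0.12], [0.578, -0.227, 0.115], [0.575, -0.171, 0.116], [0.574, -0.173, 0.117], [0.574, -0.175, 0.119], [0.574, -0.178, 0.118], [0.575, -0.181, 0.116], [0.575, -0.183, 0.117], [0.574, -0.185, 0.118], [0.575, -0.188, 0.117], [0.574, -0.189, 0.121], [0.574, -0.192, 0.119], [0.574, -0.194, 0.122], [0.574, -0.197, 0.12], [0.575, -0.201, 0.113], [0.574, -0.202, 0.12], [0.575, -0.205, 0.119], [0.575, -0.207, 0.117], [0.575, -0.209, 0.119]]
side bar 247 [ 0.57210164 -0.19722955  0.11263643] [ 0.56162084 -0.23001167  0.08537285] [ 0.58485732 -0.15772609  0.12344682]
```

View pics/z.png

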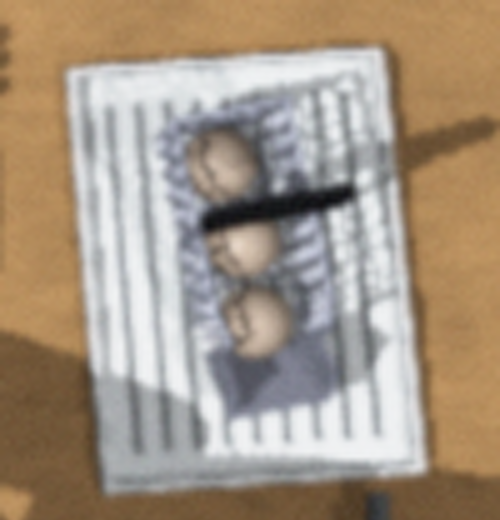

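View pics/z2.png

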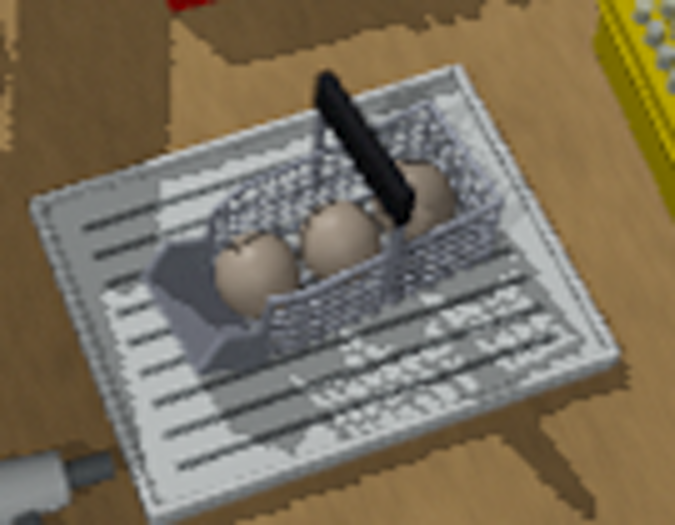

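View pics/z3.png

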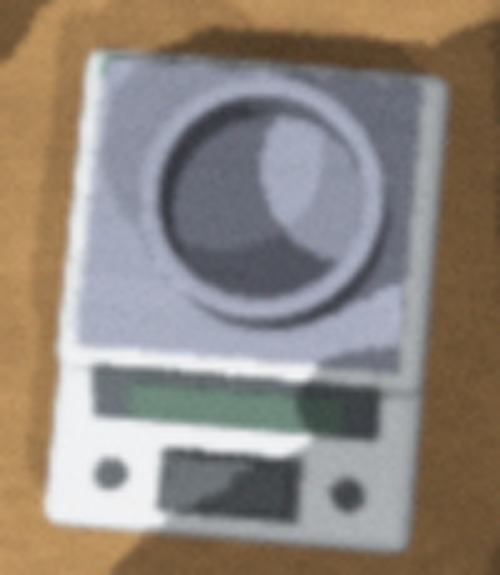

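Run:
```python
from h import *
for n in('Wt','Ws'):
    W=np.load(n+'.npy')
    m=(W[...,2]>.105)&(W[...,2]<.16)&(W[...,1]<-.1)&(W[...,1]>-.35)&(W[...,0]<.7)&(W[...,0]>.4)
    P=W[m];r=cv2.minAreaRect((P[:,:2]*1000).astype(np.float32));print(n,'bar',m.sum(),P.mean(0).round(4),r,P[:,2].max())
    v=cv2.fitLine((P[:,:2]).astype(np.float32),cv2.DIST_HUBER,0,.01,.01).ravel();print(v, np.degrees(np.arctan2(v[1],v[0])))
    # jar rim
    m=(abs(W[...,2]-.132)<.006)&(abs(W[...,0]-.59)<.1)&(abs(W[...,1]-.18)<.1)
    P=W[m];c=cv2.minEnclosingCircle((P[:,:2]*1000).astype(np.float32));print('jar',m.sum(),np.median(P[:,2]),c)
    A=np.c_[2*P[:,:2],np.ones(len(P))];s=np.linalg.lstsq(A,(P[:,:2]**2).sum(1),rcond=None)[0];print(s[:2],np.sqrt(s[2]+s[0]**2+s[1]**2))
    # tray: rim points
    m=(W[...,2]>.002)&(W[...,2]<.02)&(W[...,1]<-.08)&(W[...,1]>-.36)&(W[...,0]<.72)&(W[...,0]>.38)
    im=cv2.imread('pics/top0.png' if n=='Wt' else 'pics/side0.png');hsv=cv2.cvtColor(im,cv2.COLOR_BGR2HSV)
    m&=(hsv[...,1]<60);k=cv2.morphologyEx(m.astype(np.uint8),cv2.MORPH_OPEN,np.ones((3,3)))
    P=W[k>0];print('tray',len(P),cv2.minAreaRect((P[:,:2]*1000).astype(np.float32)))
    # key
    m=(W[...,2]>.045)&(W[...,2]<.062)&(abs(W[...,0]-.446)<.03)&(abs(W[...,1]-.19)<.06)&(hsv[...,2]<110)
    P=W[m];print('key',len(P),np.median(P,0),cv2.minAreaRect((P[:,:2]*1000).astype(np.float32)) if len(P) else'')
    # balance
    m=(W[...,2]>.03)&(W[...,2]<.08)&(W[...,0]>.35)&(W[...,0]<.75)&(abs(W[...,1]-.19)<.13)&(hsv[...,1]<60)
    k=cv2.morphologyEx(m.astype(np.uint8),cv2.MORPH_OPEN,np.ones((3,3)));P=W[k>0];print('bal',cv2.minAreaRect((P[:,:2]*1000).astype(np.float32)))
```

```text
Wt bar 139 [ 0.573  -0.1908  0.1175] ((573.632080078125, -191.2893829345703), (10.016471862792969, 73.38409423828125), 11.485016822814941) 0.12310137380592429
[ 0.20422772 -0.9789234   0.5709333  -0.18233053] -78.215706
jar 595 0.13146611363877153 ((583.5718994140625, 171.46839904785156), 59.85649871826172)
[0.58338811 0.17115467] 0.05480395634728112
tray 1949 ((556.9031372070312, -199.70201110839844), (229.89292907714844, 174.88638305664062), 4.532445907592773)
key 240 [0.44561986 0.17706124 0.05320404] ((449.7870178222656, 173.53880310058594), (41.421600341796875, 90.28031921386719), 8.652649879455566)
bal ((545.1314086914062, 185.9175262451172), (190.283447265625, 249.91748046875), 85.85437774658203)
Ws bar 193 [ 0.5723 -0.1964  0.1165] ((572.7463989257812, -193.53778076171875), (11.09286880493164, 73.7608642578125), 11.14887809753418) 0.12344682140050729
[ 0.19064441 -0.9816592   0.570505   -0.18898502] -79.009605
jar 434 0.13177259934056085 ((583.3412475585938, 170.4606170654297), 61.54983139038086)
[0.58247717 0.16964561] 0.05508769807709971
tray 4130 ((558.5006103515625, -195.5790557861328), (235.44007873535156, 177.30276489257812), 4.584914207458496)
key 244 [0.44652319 0.18052087 0.05319566] ((447.24969482421875, 190.19960021972656), (43.98691940307617, 115.51568603515625), 6.935378551483154)
bal ((544.2609252929688, 184.8486328125), (196.060302734375, 249.30723571777344), 85.83023071289062)
```

Call:
arm_command(increments=[[0.019,-0.039,0.01,0,0,-0.053,0],[0.038,-0.078,0.02,0,0,-0.106,0],[0.057,-0.117,0.03,0,0,-0.159,0],[0.076,-0.157,0.04,0,0,-0.212,0],[0.095,-0.196,0.05,0,0,-0.265,0]])

```text
clock: 1.4
eef_pos: [0.2883, 0.3969, 0.2515]
tcp_rot: [0.0, 0.286, 0.958, 0.0]
force: [-0.2, 0.1, 0.3]
width: 0.0872
```

Call:
arm_command(increments=[[0.019,-0.039,0,0,0,-0.053,0],[0.038,-0.078,0,0,0,-0.106,0],[0.057,-0.117,0,0,0,-0.159,0],[0.076,-0.157,0,0,0,-0.212,0],[0.095,-0.196,0,0,0,-0.265,0]])

```text
clock: 1.9
eef_pos: [0.3834, 0.2009, 0.2514]
tcp_rot: [0.0, 0.41, 0.912, 0.0]
force: [1.2, 0.3, -0.2]
width: 0.0869
```

Call:
arm_command(increments=[[0.019,-0.039,0,0,0,-0.053,0],[0.038,-0.078,0,0,0,-0.106,0],[0.057,-0.117,0,0,0,-0.159,0],[0.076,-0.157,0,0,0,-0.212,0],[0.095,-0.196,0,0,0,-0.265,0]])

```text
clock: 2.4
eef_pos: [0.4785, 0.0046, 0.2514]
tcp_rot: [0.0, 0.528, 0.85, 0.0]
force: [0.7, 0.6, 0.3]
width: 0.0871
```

Call:
arm_command(increments=[[0.019,-0.039,0,0,0,-0.053,0],[0.038,-0.078,0,0,0,-0.106,0],[0.057,-0.117,0,0,0,-0.159,0],[0.076,-0.157,0,0,0,-0.212,0],[0.095,-0.198,0,0,0,-0.265,0]])

```text
clock: 2.9
eef_pos: [0.5735, -0.1932, 0.2511]
tcp_rot: [0.0, 0.635, 0.772, 0.0]
force: [0.0, 1.0, 0.4]
width: 0.0869
```

Call:
arm_command(increments=[[0,0.001,-0.04,0,0,0.003,0],[0,0.001,-0.08,0,0,0.003,0],[0,0.001,-0.11,0,0,0.003,0],[0,0.001,-0.135,0,0,0.003,0],[0,0.001,-0.15,0,0,0.003,0]])

```text
clock: 3.4
eef_pos: [0.5716, -0.19, 0.0984]
tcp_rot: [-0.002, 0.633, 0.774, -0.0]
force: [-0.5, -0.1, 0.4]
width: 0.0875
```

Call:
arm_command(increments=[[0,0,-0.013,0,0,0,0],[0,0,-0.013,0,0,0,0]])

```text
clock: 3.6
eef_pos: [0.5721, -0.1901, 0.0866]
tcp_rot: [-0.001, 0.633, 0.774, -0.0]
force: [-0.1, -0.0, -0.2]
width: 0.087
```

Run:
```python
from h import *
im,d=env.read_camera('side');cv2.imwrite('pics/s1.png',cv2.resize(im[150:345,230:430,::-1],None,fx=3,fy=3))
print(env.get_state()['eef_pos'])
W=np.load('Wt.npy');
for u,v in[(216,217),(205,215),(227,219)]:print(u,v,np.median(W[v-1:v+2,u-1:u+2].reshape(-1,3),0))
```

```text
[ 0.57293511 -0.19047909  0.08802734]
216 217 [0.44564651 0.18970855 0.05532636]
205 215 [0.45040286 0.21773945 0.05517525]
227 219 [0.44112185 0.162091   0.04992307]
```

View pics/s1.png

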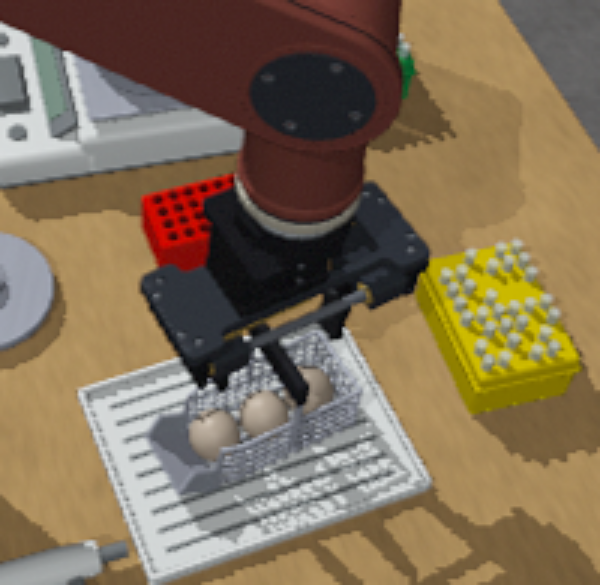

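Call:
arm_command(increments=[[0,0,0,0,0,0,0.4],[0,0,0,0,0,0,0.8],[0,0,0,0,0,0,1],[0,0,0,0,0,0,1],[0,0,0,0,0,0,1]], squeeze=60)

```text
clock: 4.15
eef_pos: [0.5731, -0.1906, 0.0884]
tcp_rot: [0.0, 0.633, 0.774, 0.0]
force: [0.2, 0.2, 0.1]
width: 0.055
```

Call:
arm_command(increments=[[0,0,0,0,0,0,1],[0,0,0,0,0,0,1],[0,0,0.005,0,0,0,1],[0,0,0.02,0,0,0,1],[0,0,0.035,0,0,0,1]])

```text
clock: 4.65
eef_pos: [0.573, -0.1905, 0.1243]
tcp_rot: [-0.0, 0.633, 0.774, 0.0]
force: [0.6, -0.1, 1.0]
width: 0.0147
```

Call:
arm_command(increments=[[0,0,0.01,0,0,0,0.3],[0,0,0.01,0,0,0,0.3],[0,0,0.01,0,0,0,0.3],[0,0,0.01,0,0,0,0.3],[0,0,0.01,0,0,0,0.3]])

```text
clock: 5.15
eef_pos: [0.5724, -0.1903, 0.1321]
tcp_rot: [-0.001, 0.633, 0.774, -0.0]
force: [-0.3, -0.8, 0.2]
width: 0.0472
```

Run:
```python
from h import *
s=env.get_state();print(s['width'],s['eef_pos'])
im,d=env.read_camera('side');cv2.imwrite('pics/s2.png',cv2.resize(im[150:345,230:430,::-1],None,fx=3,fy=3))
W=world('side',d)
m=(W[...,2]>.09)&(W[...,2]<.126)&(abs(W[...,1]+.19)<.05)&(abs(W[...,0]-.573)<.03)
P=W[m];print(cv2.minAreaRect((P[:,:2]*1000).astype(np.float32)),P[:,2].max())
```

```text
0.04717756824209409 [ 0.57235954 -0.19026686  0.1321428 ]
((574.2685546875, -199.7081298828125), (10.726347923278809, 60.69565200805664), 11.721339225769043) 0.12388058849150545
```

View pics/s2.png

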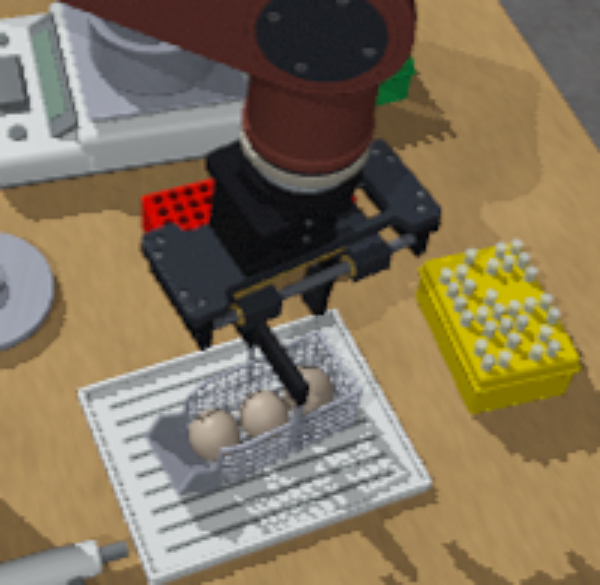

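The basket is undisturbed: the fingers simply hadn't closed yet. I'll go down again.

Call:
arm_command(increments=[[0,-0.001,-0.015,0,0,0,0.4],[0,-0.001,-0.03,0,0,0,0.4],[0,-0.001,-0.045,0,0,0,0.4],[0,-0.001,-0.046,0,0,0,0.4],[0,-0.001,-0.046,0,0,0,0.6]])

```text
clock: 5.7
eef_pos: [0.5721, -0.1911, 0.0856]
tcp_rot: [-0.001, 0.633, 0.774, -0.0]
force: [-0.0, -1.0, 0.3]
width: 0.0492
```

Call:
arm_command(increments=[[0,0,0,0,0,0,1],[0,0,0,0,0,0,1],[0,0,0,0,0,0,1],[0,0,0,0,0,0,1],[0,0,0,0,0,0,1]], squeeze=60)

```text
clock: 6.2
eef_pos: [0.5731, -0.1916, 0.0874]
tcp_rot: [0.0, 0.633, 0.774, 0.0]
force: [0.1, 0.0, -0.1]
width: 0.0121
```

Call:
arm_command(increments=[[0,0,0,0,0,0,1],[0,0,0,0,0,0,1],[0,0,0,0,0,0,1]])

```text
clock: 6.5
eef_pos: [0.5735, -0.1916, 0.0873]
tcp_rot: [0.001, 0.633, 0.774, 0.0]
force: [2.0, 0.4, 1.3]
width: 0.0095
```

Call:
arm_command(increments=[[0,0,0.005,0,0,0,1],[0,0,0.02,0,0,0,1],[0,0,0.045,0,0,0,1],[0,0,0.07,0,0,0,1],[0,0,0.095,0,0,0,1]])

```text
clock: 7.0
eef_pos: [0.5721, -0.1913, 0.1832]
tcp_rot: [-0.001, 0.633, 0.774, -0.0]
force: [0.8, -0.1, -4.7]
width: 0.0095
```

Run:
```python
from h import *
s=env.get_state();print(s['width'],s['eef_pos'],s['force'],s['ft_torque'])
im,d=env.read_camera('side');cv2.imwrite('pics/s3.png',cv2.resize(im[150:345,230:430,::-1],None,fx=3,fy=3))
```

```text
0.00953314660988661 [ 0.57213939 -0.19133045  0.18323733] [ 0.82923501 -0.11520596 -4.65316598] [-0.14406683 -0.06290053 -0.0162289 ]
```

View pics/s3.png

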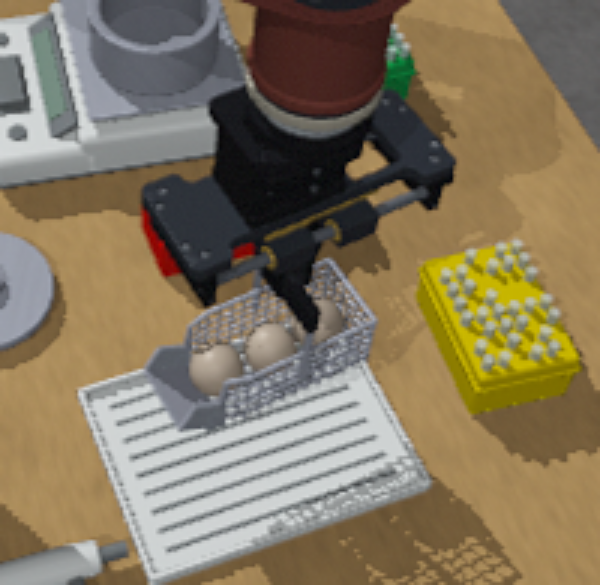

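Call:
arm_command(increments=[[0.002,0.005,0.02,0,0,0,1],[0.007,0.02,0.04,0,0,0,1],[0.016,0.05,0.06,0,0,0,1],[0.027,0.085,0.08,0,0,0,1],[0.038,0.12,0.095,0,0,0,1]])

```text
clock: 7.55
eef_pos: [0.6109, -0.0707, 0.2782]
tcp_rot: [0.0, 0.633, 0.774, 0.0]
force: [0.9, 0.4, -4.2]
width: 0.0091
```

Call:
arm_command(increments=[[0.012,0.035,0.005,0,0,0,1],[0.024,0.07,0.007,0,0,0,1],[0.036,0.105,0.007,0,0,0,1],[0.048,0.14,0.007,0,0,0,1],[0.06,0.175,0.007,0,0,0,1]])

```text
clock: 8.05
eef_pos: [0.6706, 0.1048, 0.2834]
tcp_rot: [-0.001, 0.633, 0.774, -0.001]
force: [0.7, -0.6, -4.7]
width: 0.0092
```

Call:
arm_command(increments=[[0.009,0.032,0,0,0,0,1],[0.016,0.056,0,0,0,0,1],[0.021,0.074,0,0,0,0,1],[0.023,0.084,0,0,0,0,1],[0.023,0.089,0,0,0,0,1]])

```text
clock: 8.55
eef_pos: [0.6935, 0.1931, 0.2832]
tcp_rot: [-0.0, 0.633, 0.774, -0.001]
force: [-0.9, 0.4, -3.6]
width: 0.0091
```

Call:
arm_command(increments=[[-0.004,-0.001,0,0.011,-0.055,0,1],[-0.009,-0.002,-0.004,0.024,-0.12,0,1],[-0.015,-0.003,-0.01,0.041,-0.205,0,1],[-0.021,-0.004,-0.018,0.057,-0.285,0,1],[-0.0255,-0.005,-0.023,0.068,-0.342,0,1]])

```text
clock: 9.05
eef_pos: [0.6665, 0.186, 0.2599]
tcp_rot: [0.111, 0.624, 0.762, 0.134]
force: [-0.4, -0.4, -5.4]
width: 0.0094
```

Run:
```python
from h import *
s=env.get_state();print(s['width'],s['eef_pos'],s['q'].round(2))
im,d=env.read_camera('side');cv2.imwrite('pics/s4.png',cv2.resize(im[60:255,180:380,::-1],None,fx=3,fy=3));np.save('s4.npy',d)
im,d=env.read_camera('top');cv2.imwrite('pics/t4.png',cv2.resize(im[90:240,150:330,::-1],None,fx=3,fy=3));np.save('t4.npy',d)
```

```text
0.00944356974121046 [0.6665253  0.18597443 0.25994309] [ 0.15  0.06  1.63  0.02  1.1  -0.05]
```

View pics/s4.png

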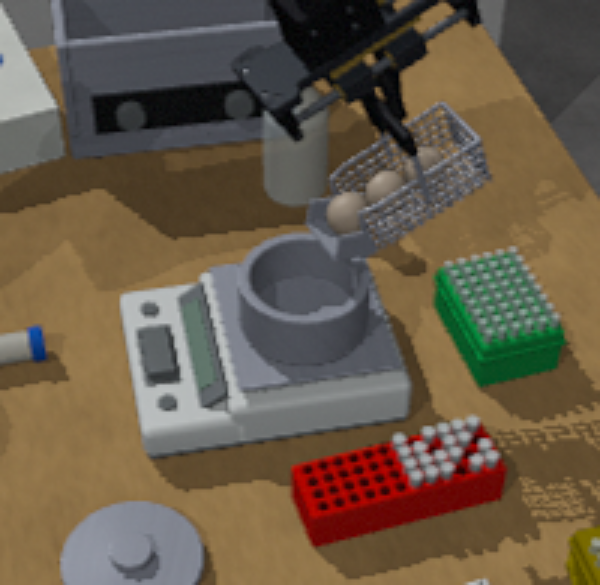

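View pics/t4.png

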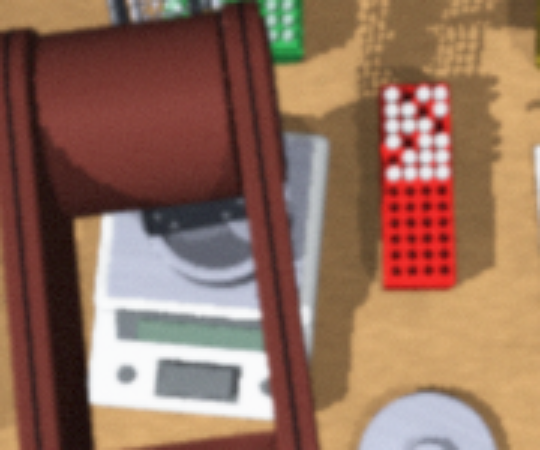

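Run:
```python
from h import *
from scipy.spatial.transform import Rotation as R
s=env.get_state();q=s['tcp_rot'];Rt=R.from_quat([q[1],q[2],q[3],q[0]]).as_matrix()
bx=Rt[:,1];bz=-Rt[:,2];by=np.cross(bz,bx)
g=s['eef_pos']-.0187*Rt[:,2]
L=g-.095*bx-.078*bz;print('tilt',np.degrees(np.arccos(bz[2])),'lip',L)
D=np.load('s4.npy');W=world('side',D);B=np.stack([(W-g)@bx,(W-g)@by,(W-g)@bz],-1)
m=(B[...,0]<-.08)&(B[...,0]>-.12)&(abs(B[...,1])<.05)&(B[...,2]>-.1)&(B[...,2]<-.03)
P=B[m];print(len(P),np.percentile(P,[1,50,99],0).round(3))
m=(B[...,0]>.03)&(B[...,0]<.08)&(abs(B[...,1])<.05)&(B[...,2]>-.12)&(B[...,2]<-.03)
P=B[m];print(len(P),np.percentile(P,[1,50,99],0).round(3))
```

```text
tilt 19.631430201457924 lip [0.59615808 0.17200659 0.17005013]
113 [[-0.094 -0.031 -0.084]
 [-0.086  0.002 -0.078]
 [-0.08   0.026 -0.056]]
326 [[ 0.03  -0.034 -0.099]
 [ 0.052 -0.004 -0.067]
 [ 0.064  0.031 -0.04 ]]
```

Call:
arm_command(increments=[[-0.002,0,-0.003,0.007,-0.036,0,1],[-0.0045,-0.001,-0.006,0.0145,-0.072,0,1],[-0.007,-0.0015,-0.009,0.022,-0.108,0,1],[-0.009,-0.002,-0.011,0.029,-0.144,0,1],[-0.009,-0.002,-0.011,0.029,-0.144,0,1]])

```text
clock: 9.65
eef_pos: [0.6587, 0.1846, 0.2497]
tcp_rot: [0.155, 0.614, 0.751, 0.188]
force: [0.9, 0.5, -5.7]
width: 0.0093
```

Call:
arm_command(increments=[[-0.004,-0.001,0.002,0.008,-0.041,0,1],[-0.008,-0.002,0.004,0.016,-0.082,0,1],[-0.0125,-0.0025,0.006,0.025,-0.123,0,1],[-0.017,-0.003,0.008,0.033,-0.164,0,1],[-0.021,-0.004,0.0095,0.041,-0.205,0,1]])

```text
clock: 10.15
eef_pos: [0.6396, 0.1812, 0.2621]
tcp_rot: [0.22, 0.594, 0.726, 0.267]
force: [0.1, 0.5, -1.8]
width: 0.009
```

```bash
cat > lip.py <<'E'
from h import *
import sys
from scipy.spatial.transform import Rotation as R
s=env.get_state();q=s['tcp_rot'];Rt=R.from_quat([q[1],q[2],q[3],q[0]]).as_matrix()
bx=Rt[:,1];bz=-Rt[:,2];by=np.cross(bz,bx)
g=s['eef_pos']-.0187*Rt[:,2]
L=g-.095*bx-.078*bz;print('tilt',np.degrees(np.arccos(bz[2])),'lip',L,'mid',g-.0745*bz,s['force'],s['q'].round(2),s['clock'])
im,d=env.read_camera('side');cv2.imwrite(f'pics/{sys.argv[1]}.png',cv2.resize(im[60:255,180:380,::-1],None,fx=3,fy=3))
E
python3 lip.py s5
```

```text
tilt 40.52706062028884 lip [0.6066792  0.17428222 0.1552529 ] mid [0.67520879 0.18823427 0.21964456] [ 0.12279018  0.49305281 -1.82076257] [ 0.14 -0.25  2.04  0.07  0.64 -0.1 ] 10.15
```

View pics/s5.png

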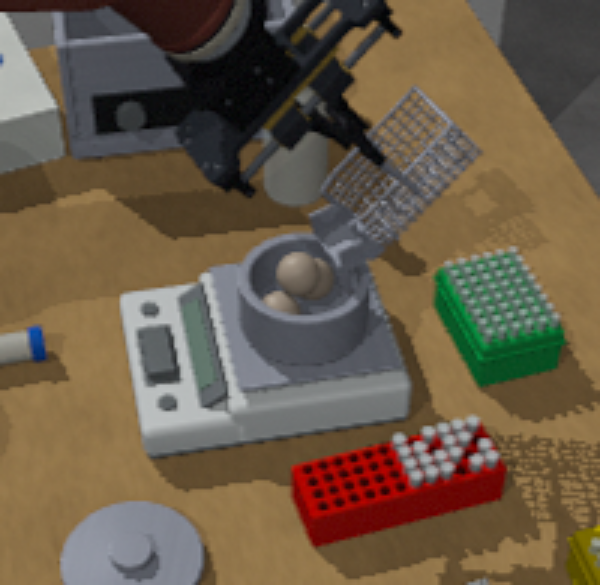

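Call:
arm_command(increments=[[0,0,0,0,0,0,1],[0,0,0,0,0,0,1],[0,0,0,0,0,0,1],[0,0,0,0,0,0,1],[0,0,0,0,0,0,1]])

```text
clock: 10.7
eef_pos: [0.6387, 0.1815, 0.2596]
tcp_rot: [0.219, 0.594, 0.727, 0.266]
force: [-0.2, -0.3, -2.5]
width: 0.0093
```

Call:
arm_command(increments=[[0,0,0,0,0,0,1],[0,0,0,0,0,0,1],[0,0,0,0,0,0,1]])

```text
clock: 11.0
eef_pos: [0.6384, 0.1815, 0.2595]
tcp_rot: [0.219, 0.594, 0.727, 0.266]
force: [0.1, -0.0, -1.7]
width: 0.0098
```

```bash
python3 lip.py s6
```

```text
tilt 40.363988343783966 lip [0.60512119 0.17455377 0.15274627] mid [0.67382889 0.18854771 0.21693874] [ 0.09296457 -0.00928625 -1.69442352] [ 0.14 -0.25  2.04  0.07  0.64 -0.1 ] 11.0
```

View pics/s6.png

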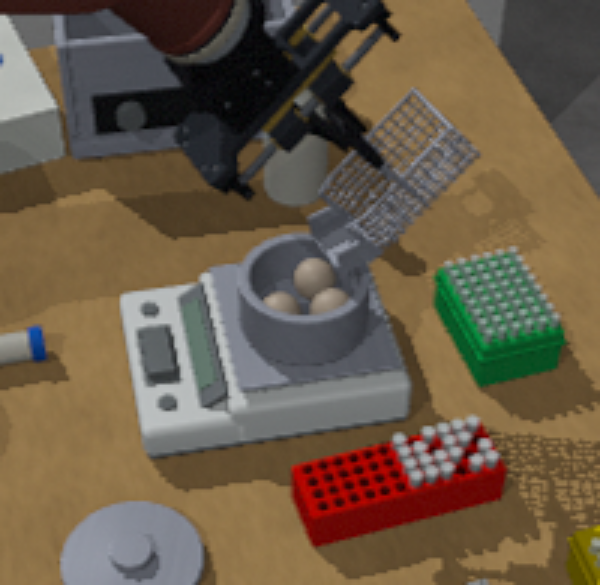

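Call:
arm_command(increments=[[0,0,0.03,0,0,0,1],[0,0,0.06,-0.014,0.069,0,1],[-0.002,-0.01,0.08,-0.034,0.172,0,1],[-0.006,-0.03,0.08,-0.058,0.293,0,1],[-0.013,-0.06,0.08,-0.083,0.415,0,1]])

```text
clock: 11.55
eef_pos: [0.6259, 0.1221, 0.3425]
tcp_rot: [0.089, 0.626, 0.767, 0.108]
force: [0.5, 0.2, -3.6]
width: 0.0093
```

Call:
arm_command(increments=[[-0.008,-0.04,0,-0.022,0.11,0,1],[-0.016,-0.08,0,-0.043,0.21,0,1],[-0.024,-0.12,-0.01,-0.054,0.27,0,1],[-0.032,-0.16,-0.02,-0.055,0.276,0,1],[-0.04,-0.2,-0.04,-0.055,0.276,0,1]])

```text
clock: 12.05
eef_pos: [0.5869, -0.0804, 0.3004]
tcp_rot: [0.002, 0.633, 0.774, 0.001]
force: [0.0, -1.1, -2.7]
width: 0.0091
```

Call:
arm_command(increments=[[-0.008,-0.04,-0.02,0,0,0,1],[-0.016,-0.075,-0.04,0,0,0,1],[-0.022,-0.1,-0.06,0,0,0,1],[-0.026,-0.115,-0.075,0,0,0,1],[-0.027,-0.119,-0.085,0,0,0,1]])

```text
clock: 12.55
eef_pos: [0.5578, -0.1987, 0.2131]
tcp_rot: [-0.0, 0.634, 0.774, -0.0]
force: [-0.2, -0.3, -1.5]
width: 0.0093
```

```bash
sed -i 's/im\[60:255,180:380,::-1\]/im[150:345,230:430,::-1]/' lip.py; python3 lip.py s7
python3 - <<'E'
from h import *
print(env.get_state()['eef_pos'],env.get_state()['tcp_rot'])
E
```

```text
tilt 0.05369492671124121 lip [ 0.46461489 -0.21741155  0.15384606] mid [ 0.55776155 -0.19872435  0.15727221] [-0.19732624 -0.26082066 -1.51051127] [-0.48  0.14  1.6  -0.    1.41 -0.67] 12.55
[ 0.55740772 -0.19793133  0.21170168] [-1.40864595e-03  6.33535068e-01  7.73712653e-01 -2.51167557e-04]
```

View pics/s7.png

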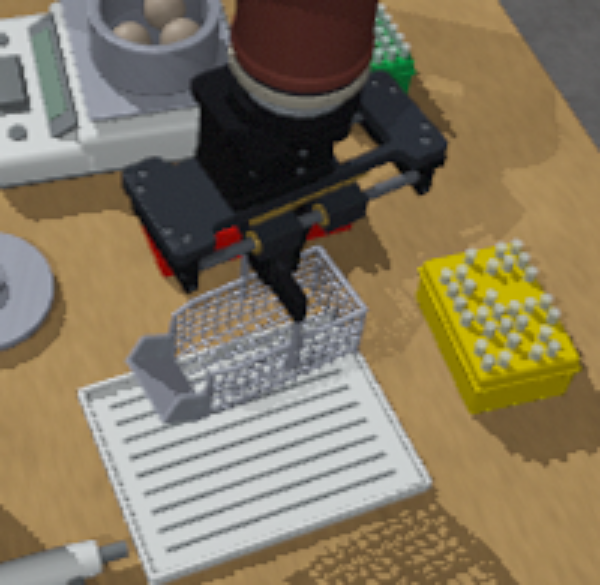

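Call:
arm_command(increments=[[0,0,-0.03,0,0,0,1],[0,0,-0.06,0,0,0,1],[0,0,-0.09,0,0,0,1],[0,0,-0.11,0,0,0,1],[0,0,-0.12,0,0,0,1]])

```text
clock: 13.1
eef_pos: [0.5582, -0.1955, 0.0929]
tcp_rot: [-0.001, 0.632, 0.775, 0.0]
force: [-0.2, 0.0, -1.8]
width: 0.0091
```

Call:
arm_command(increments=[[0,0,-0.001,0,0,0,1],[0,0,-0.003,0,0,0,1],[0,0,-0.004,0,0,0,1],[0,0,-0.004,0,0,0,1]])

```text
clock: 13.5
eef_pos: [0.5592, -0.1978, 0.0918]
tcp_rot: [0.001, 0.633, 0.774, 0.0]
force: [-0.4, -0.0, -1.9]
width: 0.0092
```

Call:
arm_command(increments=[[0,0,-0.001,0,0,0,1],[0,0,-0.002,0,0,0,1],[0,0,-0.003,0,0,0,1],[0,0,-0.003,0,0,0,1],[0,0,-0.003,0,0,0,1]])

```text
clock: 14.0
eef_pos: [0.5583, -0.1975, 0.0874]
tcp_rot: [-0.0, 0.633, 0.774, -0.0]
force: [0.6, 0.0, -2.8]
width: 0.0092
```

Call:
arm_command(increments=[[0,0,-0.001,0,0,0,1],[0,0,-0.001,0,0,0,1]])

```text
clock: 14.2
eef_pos: [0.5588, -0.1975, 0.0871]
tcp_rot: [0.0, 0.633, 0.774, 0.0]
force: [-0.9, 1.1, 1.7]
width: 0.0091
```

Call:
arm_command(increments=[[0,0,-0.0005,0,0,0,1],[0,0,-0.0005,0,0,0,0.9],[0,0,0,0,0,0,0.5],[0,0,0,0,0,0,0.4],[0,0,0,0,0,0,0.4]])

```text
clock: 14.7
eef_pos: [0.5584, -0.1976, 0.0864]
tcp_rot: [0.0, 0.633, 0.774, -0.0]
force: [-0.6, 0.6, -0.4]
width: 0.0256
```

Call:
arm_command(increments=[[0,0,0,0,0,0,0.4],[0,0,0,0,0,0,0.4],[0,0,0,0,0,0,0.4],[0,0,0,0,0,0,0.4]])

```text
clock: 15.1
eef_pos: [0.5584, -0.1975, 0.0865]
tcp_rot: [-0.0, 0.633, 0.774, -0.0]
force: [-0.1, 0.2, 0.0]
width: 0.0506
```

Call:
arm_command(increments=[[0,0,0.015,0,0,0,0.4],[0,0,0.04,0,0,0,0.4],[0,0,0.08,0,0,0,0.4],[0,0,0.12,0,0,0,0.4],[0,0,0.16,0,0,0,0.4]])

```text
clock: 15.6
eef_pos: [0.5583, -0.1975, 0.2494]
tcp_rot: [0.001, 0.633, 0.774, 0.0]
force: [1.0, 0.1, -0.3]
width: 0.052
```

```bash
python3 lip.py s8
python3 - <<'E'
from h import *
im,d=env.read_camera('side');W=world('side',d)
m=(W[...,2]>.09)&(W[...,2]<.127)&(abs(W[...,1]+.198)<.06)&(abs(W[...,0]-.558)<.05)
P=W[m];print(cv2.minAreaRect((P[:,:2]*1000).astype(np.float32)),np.percentile(P[:,2],[90,99]))
for c in 'side',:print([(r['position'],r['confidence']) for r in env.recognise('ball1_center',c)])
E
```

```text
tilt 0.06008928872407249 lip [ 0.46528027 -0.21635788  0.19005826] mid [ 0.55838379 -0.1974851   0.19363636] [ 0.97538178  0.10043505 -0.25330432] [-0.47  0.11  1.56  0.    1.47 -0.67] 15.6
((557.72314453125, -199.62966918945312), (10.950511932373047, 72.23236083984375), 11.23013973236084) [0.12062147 0.12283443]
[([0.5563, 0.1529, 0.1203], 0.45), ([0.6435, 0.415, 0.0358], 0.36)]
```

View pics/s8.png

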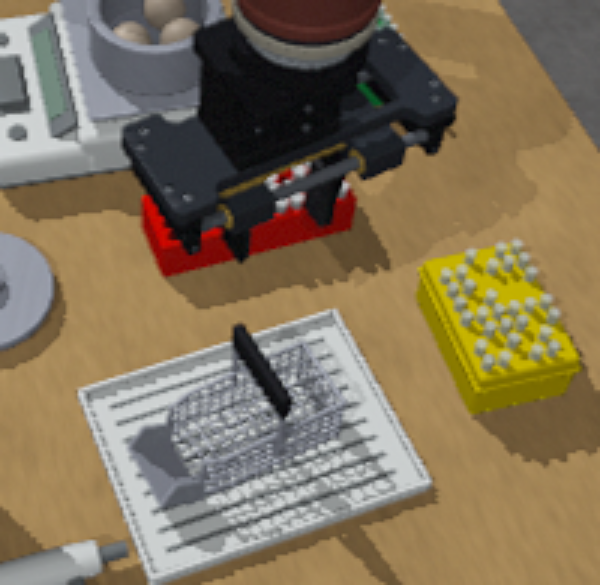

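Call:
arm_command(increments=[[-0.01,0.035,0,0,0,0.12,0.7],[-0.02,0.07,0,0,0,0.24,1],[-0.03,0.11,0,0,0,0.36,1],[-0.043,0.15,0,0,0,0.48,1],[-0.055,0.19,0,0,0,0.6,1]])

```text
clock: 16.25
eef_pos: [0.502, -0.006, 0.2456]
tcp_rot: [-0.001, 0.374, 0.927, -0.0]
force: [0.3, -0.2, -0.2]
width: 0.0203
```

Call:
arm_command(increments=[[-0.012,0.045,-0.005,0,0,0.14,1],[-0.024,0.09,-0.02,0,0,0.28,1],[-0.036,0.13,-0.05,0,0,0.42,1],[-0.048,0.17,-0.09,0,0,0.56,1],[-0.057,0.1975,-0.12,0,0,0.7,1]])

```text
clock: 16.75
eef_pos: [0.4455, 0.1909, 0.126]
tcp_rot: [0.0, 0.032, 0.999, 0.0]
force: [0.6, -0.4, -0.7]
width: 0.0003
```

Call:
arm_command(increments=[[0,0,-0.02,0,0,0,1],[0,0,-0.04,0,0,0,1],[0,0,-0.05,0,0,0,1],[0,0,-0.055,0,0,0,1],[0,0,-0.055,0,0,0,1]])

```text
clock: 17.25
eef_pos: [0.4464, 0.189, 0.0719]
tcp_rot: [-0.0, 0.036, 0.999, -0.0]
force: [-0.6, 0.4, -0.0]
width: 0.0002
```

Run:
```python
from h import *
s=env.get_state();print(s['eef_pos'],s['tcp_rot'],s['force'],s['width'])
im,d=env.read_camera('side');cv2.imwrite('pics/s9.png',cv2.resize(im[100:260,180:340,::-1],None,fx=3.6,fy=3.6))
print(env.get_state()['eef_pos'],proj('side',[.446,.190,.055]))
```

```text
[0.44636707 0.18903927 0.07185268] [-4.63572582e-04  3.56877104e-02  9.99362875e-01 -1.31885797e-04] [-0.56682036  0.43481808 -0.03754937] 0.00021086117068799034
[0.44700471 0.18916448 0.07262474] (np.float64(231.58132008488587), np.float64(176.45238586615815))
```

View pics/s9.png

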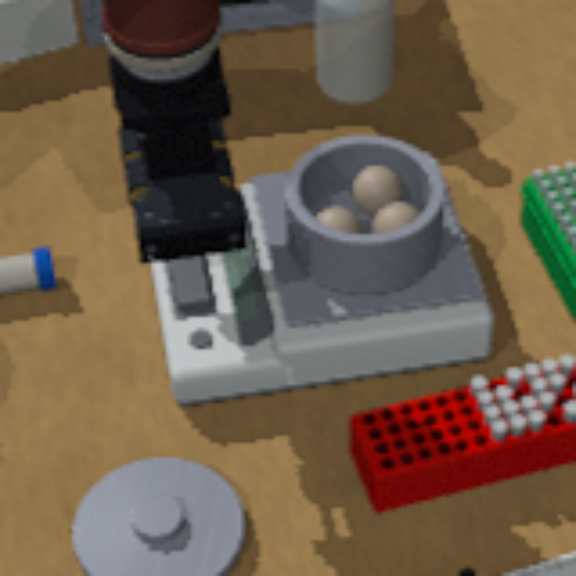

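Call:
arm_command(increments=[[0,0,-0.008,0,0,0,1],[0,0,-0.012,0,0,0,1],[0,0,-0.0145,0,0,0,1],[0,0,-0.0145,0,0,0,1]])

```text
clock: 17.7
eef_pos: [0.4463, 0.1892, 0.0573]
tcp_rot: [-0.0, 0.036, 0.999, -0.0]
force: [0.5, 0.1, -0.1]
width: 0.0005
```

Call:
arm_command(increments=[[0,0,-0.001,0,0,0,1],[0,0,-0.001,0,0,0,1]])

```text
clock: 17.9
eef_pos: [0.4467, 0.1894, 0.0567]
tcp_rot: [0.0, 0.035, 0.999, 0.0]
force: [-0.9, -0.7, 0.4]
width: 0.0005
```

Call:
arm_command(increments=[[0,0,-0.001,0,0,0,1],[0,0,-0.001,0,0,0,1]])

```text
clock: 18.1
eef_pos: [0.4466, 0.1894, 0.0556]
tcp_rot: [0.0, 0.035, 0.999, 0.0]
force: [-0.5, -0.0, -0.6]
width: 0.0005
```

Call:
arm_command(increments=[[0,0,-0.001,0,0,0,1],[0,0,-0.001,0,0,0,1]])

```text
clock: 18.3
eef_pos: [0.4465, 0.1893, 0.0545]
tcp_rot: [-0.0, 0.035, 0.999, -0.0]
force: [-0.3, -0.1, 0.1]
width: 0.0005
```

Call:
arm_command(increments=[[0,0,-0.0005,0,0,0,1],[0,0,-0.0005,0,0,0,1]])

```text
clock: 18.5
eef_pos: [0.4466, 0.1894, 0.0541]
tcp_rot: [-0.0, 0.035, 0.999, -0.0]
force: [0.1, -0.1, 0.5]
width: 0.0005
```

Call:
arm_command(increments=[[0,0,-0.0005,0,0,0,1],[0,0,-0.0005,0,0,0,1]])

```text
clock: 18.7
eef_pos: [0.4466, 0.1894, 0.0536]
tcp_rot: [-0.0, 0.035, 0.999, -0.0]
force: [0.1, -0.2, -0.1]
width: 0.0004
```

Call:
arm_command(increments=[[0,0,-0.0005,0,0,0,1],[0,0,-0.0005,0,0,0,1]])

```text
clock: 18.9
eef_pos: [0.4466, 0.1894, 0.0531]
tcp_rot: [-0.0, 0.035, 0.999, -0.0]
force: [0.1, 0.3, -0.4]
width: 0.0006
```

Call:
arm_command(increments=[[0,0,-0.0005,0,0,0,1],[0,0,-0.0005,0,0,0,1]])

```text
clock: 19.1
eef_pos: [0.4466, 0.1893, 0.0526]
tcp_rot: [-0.0, 0.035, 0.999, -0.0]
force: [-0.2, 0.8, 1.3]
width: 0.0005
```

Call:
arm_command(increments=[[0,0,-0.0005,0,0,0,1],[0,0,-0.0005,0,0,0,1]])

```text
clock: 19.3
eef_pos: [0.4466, 0.1893, 0.0521]
tcp_rot: [-0.0, 0.035, 0.999, -0.0]
force: [-0.2, -0.0, -0.2]
width: 0.0005
```

Call:
arm_command(increments=[[0,0,-0.0005,0,0,0,1],[0,0,-0.0005,0,0,0,1]])

```text
clock: 19.5
eef_pos: [0.4465, 0.1894, 0.0516]
tcp_rot: [-0.0, 0.035, 0.999, -0.0]
force: [-0.4, -0.1, -0.4]
width: 0.0002
```

Call:
arm_command(increments=[[0,0,-0.0005,0,0,0,1],[0,0,-0.0005,0,0,0,1]])

```text
clock: 19.7
eef_pos: [0.4465, 0.1894, 0.0511]
tcp_rot: [-0.0, 0.035, 0.999, -0.0]
force: [-0.1, 0.2, 0.3]
width: 0.0006
```

Run:
```python
from h import *
im,d=env.read_camera('side');cv2.imwrite('pics/s10.png',cv2.resize(im[130:220,190:290,::-1],None,fx=6,fy=6,interpolation=2))
im,d=env.read_camera('top');cv2.imwrite('pics/t10.png',cv2.resize(im[190:240,170:260,::-1],None,fx=7,fy=7,interpolation=2))
```

```text
(no output)
```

View pics/s10.png

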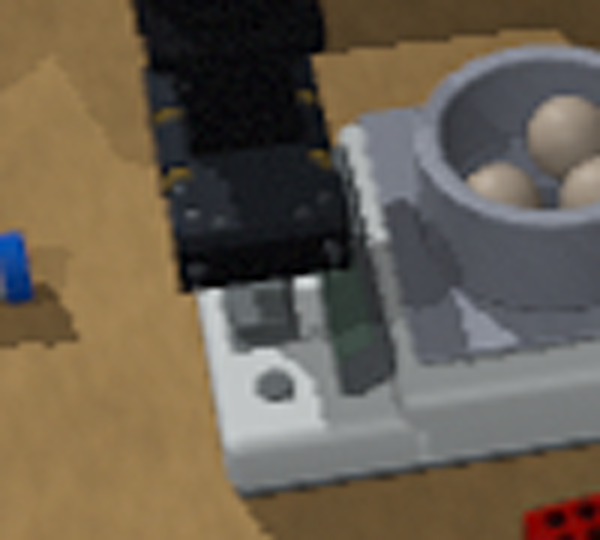

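View pics/t10.png

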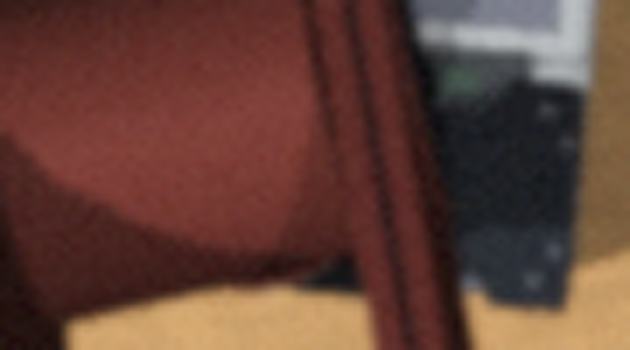

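Call:
arm_command(increments=[[0,0,-0.0005,0,0,0,1],[0,0,-0.0005,0,0,0,1]])

```text
clock: 20.0
eef_pos: [0.4466, 0.1894, 0.0506]
tcp_rot: [-0.0, 0.035, 0.999, -0.0]
force: [-0.3, -0.5, 0.3]
width: 0.0005
```

Call:
arm_command(increments=[[0,0,-0.0005,0,0,0,1],[0,0,-0.0005,0,0,0,1]])

```text
clock: 20.2
eef_pos: [0.4465, 0.1894, 0.0501]
tcp_rot: [-0.0, 0.035, 0.999, -0.0]
force: [-0.1, 0.7, -0.9]
width: 0.0006
```

Call:
arm_command(increments=[[0,0,-0.0005,0,0,0,1],[0,0,-0.0005,0,0,0,1]])

```text
clock: 20.4
eef_pos: [0.4466, 0.1894, 0.0496]
tcp_rot: [-0.0, 0.035, 0.999, -0.0]
force: [0.4, 1.1, 0.6]
width: 0.0005
```

Run:
```python
from h import *
s=env.get_state();print(s['eef_pos'],s['force'])
for n,W,px in(('top',np.load('Wt.npy'),(216,217)),('side',np.load('Ws.npy'),(233,178))):
    im=cv2.imread(f'pics/{n}0.png');u,v=px
    print(n,proj(n,[.446,.19,.055]))
    print((W[v-6:v+7:2,u-10:u+11:2,2]*1000).round(0).astype(int));print(im[v-6:v+7:2,u-10:u+11:2].mean(2).astype(int))
    print('med',np.median(W[v-3:v+4,u-4:u+5].reshape(-1,3),0))
```

```text
[0.44657137 0.18935923 0.04961358] [0.43270091 1.10910169 0.56972203]
top (np.float64(215.89126474983055), np.float64(216.85299853001635))
[[56 57 53 51 47 48 44 47 48 52 45]
 [53 57 53 54 53 52 55 55 55 54 59]
 [55 56 52 53 54 55 55 54 56 54 56]
 [55 56 52 54 55 53 57 56 55 56 58]
 [60 57 54 59 57 54 55 56 55 52 55]
 [45 51 53 52 58 56 53 55 56 52 56]
 [44 46 45 42 50 45 50 44 45 45 47]]
[[ 95  87  82  89  98  94  99 116 133 161 162]
 [114 110 111 116 112 109 106  84  68  68  71]
 [116 114 114 114 115  93  75  69  71  71  65]
 [112 117 117 115 106  79  67  72  73  71  69]
 [117 116  96  85  73  70  73  75  71  74  71]
 [104  91  70  65  71  72  72  69  72  73  70]
 [149 152 133 125 120 111 106  95  90  86  76]]
med [0.44562284 0.18973002 0.05480071]
side (np.float64(231.58132008488587), np.float64(176.45238586615815))
[[45 47 56 57 54 51 56 46 43 44 49]
 [45 46 54 55 56 53 55 46 47 49 52]
 [41 46 53 54 53 56 58 48 47 43 49]
 [44 46 47 60 57 58 52 47 45 46 50]
 [43 45 48 56 54 55 55 55 46 45 44]
 [40 48 48 58 55 52 60 56 48 47 49]
 [28 42 42 54 55 49 54 52 51 46 46]]
[[141 122  64  99  98  98  96  66 189 165 106]
 [128 109  63  69 100  97  99  59 190 188 101]
 [125 133  56  63  66  69 100  54 176 189 122]
 [124 134  73  61  62  61  67  50 172 188 131]
 [119 134  72  63  63  63  63  52 174 188 154]
 [ 99 132  93  60  62  62  62  60  70 190 166]
 [ 81 131 112  66  62  58  60  59  63 191 191]]
med [0.44818796 0.18204673 0.05525779]
```

Run:
```python
from h import *
im0=cv2.imread('pics/side0.png').astype(int);W0=np.load('Ws.npy')
ds=[];
for i in range(6):
    im,d=env.read_camera('side');ds.append(d)
    print(env.get_state()['force'].round(2),env.get_state()['eef_pos'][2].round(4))
W=world('side',np.median(ds,0))
sl=np.s_[178:190,226:242]
print((W0[sl][...,2]*1000).round().astype(int));print((W[sl][...,2]*1000).round().astype(int))
print(im[sl].mean(2).astype(int))
f=cv2.resize(np.hstack([im0[160:200,215:260].astype(np.uint8),im[160:200,215:260,::-1]]),None,fx=8,fy=8,interpolation=2);cv2.imwrite('pics/cmp.png',f)
```

```text
[ 0.14 -0.04 -0.07] 0.0497
[-0.13 -0.39 -0.4 ] 0.0496
[-0.54 -0.22  0.4 ] 0.0497
[ 0.85 -0.77 -0.08] 0.0497
[-0.28  0.06  0.43] 0.0497
[ 0.29  0.34 -0.19] 0.0497
[[ 49  47  57  60  59  57  55  58  56  52  57  47  45  45  45  46]
 [ 46  47  55  57  55  55  55  52  54  59  55  57  48  48  46  46]
 [ 44  48  52  56  55  54  56  55  57  55  56  55  48  46  46  45]
 [ 49  47  52  57  54  59  57  54  55  55  55  57  51  49  44  46]
 [ 48  48  48  58  56  55  54  52  54  60  60  56  46  48  48  47]
 [ 48  50  48  58  56  55  57  55  56  55  55  55  47  46  47  48]
 [ 45  42  49  54  55  55  51  49  56  54  52  52  45  51  45  46]
 [ 48  47  49  51  52  51  48  48  49  49  50  45  48  52  46  46]
 [ 45  46  48  46  47  47  47  50  47  48  44  49  45  47  45  41]
 [ 42  44  49  50  48  47  47  48 970  45  46  45  46  44  46  46]
 [ 44  42  44  47  46  45  47  45  46  43  46  50  45  44  45  48]
 [ 45  49  46  48  47  42  47  44  47  47  43  47  44  45  46  45]]
[[48 46 55 55 56 56 55 55 55 55 55 48 47 44 46 47]
 [47 48 54 55 55 56 56 55 56 55 57 55 47 47 47 47]
 [45 48 54 55 56 55 55 57 55 56
[... 584 characters left out ...]
  66  65  50  59 123 137 136]
 [169 118 101 105 105 107  80  65  66  65  67  55  49 123 139 138]
 [175 124  99 105 106 107 103  80  64  66  67  62  49 127 142 138]
 [197 148  92 102 107 107  87  66  65  65  65  64  53  81 127 138]
 [200 161  91  96 112 110 104  83  77  77  73  69  51  71 127 139]
 [199 172 120  86  80  73  71  63  62  63  62  63  55  70 127 126]
 [199 174 125  75  57  55  56  56  59  60  62  62  62  66 126 123]
 [198 177 126  90  68  59  62  62  61  61  58  64  69  72 103 110]
 [198 197 148 103  99  79  70  75  78  83  85 102 126 133 135 134]
 [198 199 162 127 113 120 176 193 191 192 157 131 137 138 138 137]
 [199 196 192 190 190 190 196 198 198 198 194 158 132 135 137 136]]
```

View pics/cmp.png

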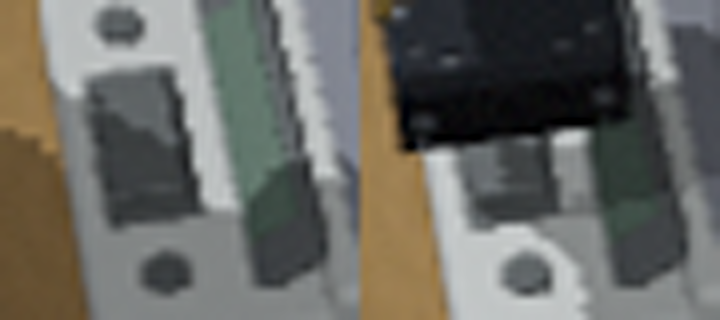

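The depth shows the key still unpressed at 55 mm, so the tip hasn't reached it yet. I'll go on down by force.

Call:
arm_command(increments=[[0,0,-0.0005,0,0,0,1],[0,0,-0.0005,0,0,0,1]])

```text
clock: 20.9
eef_pos: [0.4466, 0.1894, 0.0491]
tcp_rot: [-0.0, 0.035, 0.999, -0.0]
force: [0.2, -0.8, -0.1]
width: 0.0006
```

Call:
arm_command(increments=[[0,0,-0.0005,0,0,0,1],[0,0,-0.0005,0,0,0,1]])

```text
clock: 21.1
eef_pos: [0.4465, 0.1894, 0.0486]
tcp_rot: [-0.0, 0.035, 0.999, -0.0]
force: [-0.3, -0.3, 0.6]
width: 0.0005
```

Run:
```python
from h import *
im,d=env.read_camera('side');W=world('side',d)
s=env.get_state();p=s['eef_pos'];print(p,s['force'])
# gripper body geometry in tool frame from depth: lowest visible points of gripper and top faces
m=(abs(W[...,0]-p[0])<.06)&(abs(W[...,1]-p[1])<.12)&(W[...,2]>.07)&(W[...,2]<.3)
im=im.astype(int);m&=im.mean(2)<60
P=W[m];print(len(P),np.percentile(P,[1,5,50,95,99],0).round(3))
```

```text
[0.4465612  0.18936853 0.04862526] [-0.33851733 -0.58392652 -0.08310672]
1702 [[0.406 0.094 0.144]
 [0.41  0.097 0.152]
 [0.441 0.142 0.203]
 [0.477 0.183 0.292]
 [0.482 0.209 0.298]]
```

Run:
```python
from h import *
from scipy.spatial.transform import Rotation as R
def tf(D,im,p,q):
    W=world('side',D);Rt=R.from_quat([q[1],q[2],q[3],q[0]]).as_matrix();T=(W-p)@Rt
    m=(abs(T[...,0])<.05)&(abs(T[...,1])<.11)&(T[...,2]<.03)&(T[...,2]>-.2)&(im.astype(int).mean(2)<60)
    P=T[m];print(len(P))
    for a,b in[(-.11,-.06),(-.06,-.02),(-.02,.02),(.02,.06),(.06,.11)]:
        z=P[(P[:,1]>a)&(P[:,1]<b)]
        if len(z)>5:print(a,b,len(z),np.percentile(z[:,2],[50,90,98]).round(3),np.percentile(z[:,0],[2,98]).round(3))
im,d=env.read_camera('side');s=env.get_state();tf(d,im,s['eef_pos'],s['tcp_rot'])
# s4
tf0=cv2.imread('pics/s4.png');im4=np.full((384,512,3),255,np.uint8);im4[60:255,180:380]=cv2.resize(tf0,(200,195),interpolation=cv2.INTER_AREA)
tf(np.load('s4.npy'),im4,np.array([.6665,.186,.2599]),[.111,.624,.762,.134])
```

```text
1436
-0.11 -0.06 525 [-0.132 -0.1   -0.094] [-0.034  0.035]
-0.06 -0.02 738 [-0.17  -0.116 -0.003] [-0.043  0.035]
-0.02 0.02 156 [-0.115 -0.003  0.002] [-0.049  0.036]
0.02 0.06 15 [-0.115 -0.113 -0.039] [-0.046  0.036]
1755
-0.11 -0.06 197 [-0.131 -0.107 -0.098] [-0.039  0.034]
-0.06 -0.02 590 [-0.146 -0.11  -0.101] [-0.037  0.018]
-0.02 0.02 700 [-0.114 -0.031 -0.015] [-0.038  0.005]
0.02 0.06 198 [-0.118 -0.106 -0.098] [-0.038  0.02 ]
0.06 0.11 70 [-0.108 -0.097 -0.094] [-0.038 -0.006]
```

Call:
arm_command(increments=[[0,0,-0.0005,0,0,0,1],[0,0,-0.0005,0,0,0,1]])

```text
clock: 21.4
eef_pos: [0.4466, 0.1893, 0.0481]
tcp_rot: [-0.0, 0.035, 0.999, -0.0]
force: [1.0, 0.1, 0.0]
width: 0.0007
```

Call:
arm_command(increments=[[0,0,-0.0005,0,0,0,1],[0,0,-0.0005,0,0,0,1]])

```text
clock: 21.6
eef_pos: [0.4466, 0.1893, 0.0476]
tcp_rot: [-0.0, 0.035, 0.999, -0.0]
force: [-0.2, -0.1, 0.4]
width: 0.0004
```

Run:
```python
from h import *
ds=[]
for i in range(3):
    im,d=env.read_camera('side');ds.append(d);print(env.get_state()['force'].round(2))
W=world('side',np.median(ds,0));print(env.get_state()['eef_pos'])
K=W[177:184,229:236,2];print(np.median(K)*1000)
cv2.imwrite('pics/s11.png',cv2.resize(im[130:220,190:290,::-1],None,fx=6,fy=6,interpolation=2))
# region behind gripper edge
print((W[170:180,222:244,2]*1000).round().astype(int))
```

```text
[ 0.1  -0.13  0.21]
[ 0.53 -0.04  0.59]
[ 0.22 -0.61 -0.77]
[0.44664699 0.18937634 0.04770709]
56.133396996599764
[[180 179 181 179 178 178 178 176 176 176 175 175 173 172 173 174 171 169
  170 169 169 169]
 [175 175 174 175 176 175 174 173 172 171 171 169 168 169 168 166 167 165
  164 164 165 164]
 [174 172 172 171 168 167 168 167 166 167 166 164 164 164 166 163 160 157
  156 156 157 155]
 [169 167 167 165 166 167 165 164 165 156 156 156 155 155 155 152 154 153
  152 150 152 151]
 [164 164 157 155 156 155 157 155 156 154 152 153 154 152 152 151 150 150
  150 147 149 149]
 [156 154 155 153 153 153 152 152 152 150 151 149 148 146 148 146 145 146
  146 146 144 145]
 [150 151 152 150 149 150 149 147 147 145 144 147 146 143 143 141 144 141
  143 139 140  49]
 [147 148 146 147 144 145 145 146 144 145 142 141 142 139  56  50  46  45
   47  44  46  50]
 [145 144 143 142 141 141 142  54  58  57  56  56  57  56  56  49  48  46
   44  47  46  48]
 [140  41  45  44  47  46  53  56  55  56  56  57  57  57  58  52  45  47
   48  45  47  49]]
```

View pics/s11.png

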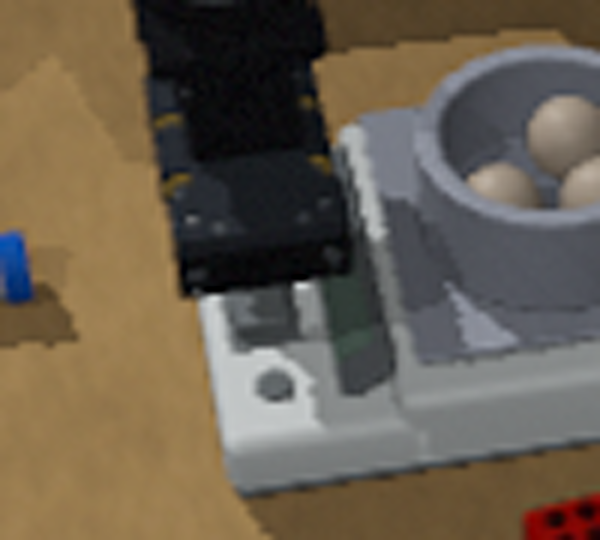

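Call:
arm_command(increments=[[0,0,-0.0005,0,0,0,1],[0,0,-0.0005,0,0,0,1]])

```text
clock: 21.95
eef_pos: [0.4465, 0.1894, 0.0471]
tcp_rot: [-0.0, 0.035, 0.999, -0.0]
force: [-0.0, 0.9, 0.2]
width: 0.0005
```

Call:
arm_command(increments=[[0,0,-0.0005,0,0,0,1],[0,0,-0.0005,0,0,0,1]])

```text
clock: 22.15
eef_pos: [0.4465, 0.1894, 0.0466]
tcp_rot: [-0.0, 0.035, 0.999, -0.0]
force: [-0.6, -0.6, -0.1]
width: 0.0003
```

Call:
arm_command(increments=[[0,0,-0.0005,0,0,0,1],[0,0,-0.0005,0,0,0,1]])

```text
clock: 22.35
eef_pos: [0.4466, 0.1893, 0.0461]
tcp_rot: [-0.0, 0.035, 0.999, -0.0]
force: [-0.0, -0.4, 0.1]
width: 0.0003
```

Run:
```python
from h import *
W=np.load('Ws.npy');im=cv2.imread('pics/side0.png')
print(proj('side',[.193,.594,.201]))
m=(abs(W[...,0]-.193)<.09)&(abs(W[...,1]-.594)<.09)&(W[...,2]>.1)&(W[...,2]<.33)
P=W[m];z=P[:,2];print(len(z))
for lo in np.arange(.18,.30,.005):
    s=(z>=lo)&(z<lo+.005)
    if s.sum():print(round(lo,3),s.sum(),P[s].mean(0).round(3),P[s].min(0).round(3),P[s].max(0).round(3))
cv2.imwrite('pics/g0.png',cv2.resize(im[0:80,60:160],None,fx=7,fy=7,interpolation=2))
```

```text
(np.float64(119.82196462481741), np.float64(67.33787538930977))
733
0.215 1 [0.209 0.643 0.219] [0.209 0.643 0.219] [0.209 0.643 0.219]
0.22 9 [0.191 0.599 0.223] [0.165 0.544 0.221] [0.213 0.641 0.225]
0.225 29 [0.193 0.593 0.228] [0.167 0.541 0.225] [0.218 0.642 0.23 ]
0.23 22 [0.189 0.584 0.233] [0.165 0.54  0.23 ] [0.216 0.641 0.235]
0.235 14 [0.19  0.584 0.237] [0.166 0.543 0.235] [0.216 0.641 0.239]
0.24 24 [0.193 0.587 0.242] [0.165 0.534 0.24 ] [0.218 0.644 0.245]
0.245 17 [0.193 0.588 0.247] [0.169 0.541 0.245] [0.216 0.642 0.25 ]
0.25 19 [0.185 0.567 0.252] [0.165 0.538 0.25 ] [0.217 0.638 0.254]
0.255 21 [0.195 0.591 0.258] [0.166 0.536 0.255] [0.219 0.645 0.26 ]
0.26 20 [0.184 0.561 0.262] [0.167 0.537 0.26 ] [0.213 0.643 0.264]
0.265 20 [0.192 0.589 0.268] [0.165 0.535 0.265] [0.218 0.649 0.27 ]
0.27 15 [0.191 0.586 0.272] [0.164 0.534 0.27 ] [0.219 0.649 0.274]
0.275 8 [0.202 0.627 0.277] [0.181 0.532 0.275] [0.209 0.646 0.279]
0.28 3 [0.207 0.642 0.281] [0.203 0.641 0.28 ] [0.209 0.643 0.284]
0.285 5 [0.211 0.639 0.287] [0.208 0.636 0.285] [0.214 0.644 0.289]
0.29 31 [0.178 0.537 0.293] [0.132 0.504 0.29 ] [0.218 0.641 0.295]
0.295 56 [0.185 0.552 0.298] [0.13  0.505 0.295] [0.253 0.667 0.3  ]
```

View pics/g0.png

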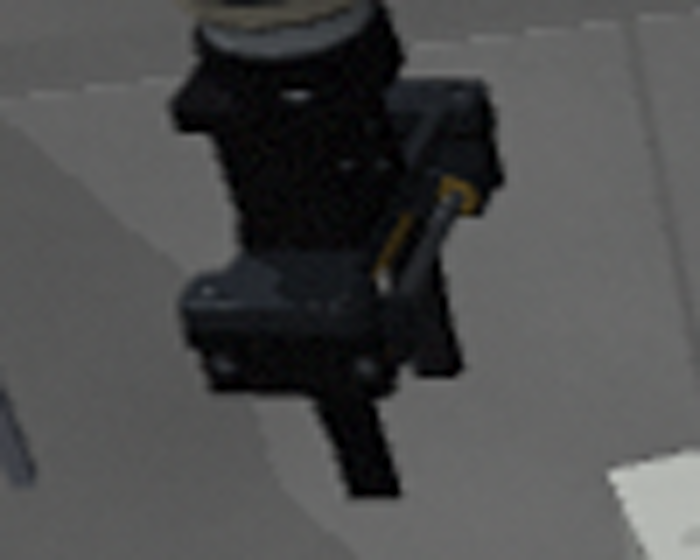

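The first picture's depth puts the visible fingertips about 20 mm above the reported TCP. That fits the missing contact, and it means contact should come at a reported z of about 0.035.

Call:
arm_command(increments=[[0,0,-0.001,0,0,0,1],[0,0,-0.002,0,0,0,1],[0,0,-0.003,0,0,0,1]])

```text
clock: 22.65
eef_pos: [0.4466, 0.1894, 0.0431]
tcp_rot: [-0.0, 0.035, 0.999, -0.0]
force: [0.7, 0.3, 0.5]
width: 0.0003
```

Call:
arm_command(increments=[[0,0,-0.001,0,0,0,1],[0,0,-0.002,0,0,0,1]])

```text
clock: 22.85
eef_pos: [0.4466, 0.1894, 0.0411]
tcp_rot: [-0.0, 0.035, 0.999, 0.0]
force: [0.3, -0.0, -0.4]
width: 0.0006
```

Call:
arm_command(increments=[[0,0,-0.0005,0,0,0,1],[0,0,-0.001,0,0,0,1]])

```text
clock: 23.05
eef_pos: [0.4466, 0.1894, 0.0401]
tcp_rot: [-0.0, 0.035, 0.999, -0.0]
force: [0.3, 0.1, 0.8]
width: 0.0005
```

Call:
arm_command(increments=[[0,0,-0.0005,0,0,0,1],[0,0,-0.001,0,0,0,1]])

```text
clock: 23.25
eef_pos: [0.4466, 0.1894, 0.0391]
tcp_rot: [-0.0, 0.035, 0.999, -0.0]
force: [-0.8, -0.3, -0.6]
width: 0.0007
```

Call:
arm_command(increments=[[0,0,-0.0005,0,0,0,1],[0,0,-0.0005,0,0,0,1]])

```text
clock: 23.45
eef_pos: [0.4465, 0.1894, 0.0386]
tcp_rot: [-0.0, 0.035, 0.999, -0.0]
force: [-0.2, 0.1, -0.4]
width: 0.0004
```

Call:
arm_command(increments=[[0,0,-0.0005,0,0,0,1],[0,0,-0.0005,0,0,0,1]])

```text
clock: 23.65
eef_pos: [0.4466, 0.1894, 0.0381]
tcp_rot: [-0.0, 0.035, 0.999, -0.0]
force: [-0.7, -0.1, 0.7]
width: 0.0005
```

Call:
arm_command(increments=[[0,0,-0.0005,0,0,0,1],[0,0,-0.0005,0,0,0,1]])

```text
clock: 23.85
eef_pos: [0.4465, 0.1893, 0.0376]
tcp_rot: [-0.0, 0.035, 0.999, -0.0]
force: [-0.6, -0.4, -0.3]
width: 0.0005
```

Call:
arm_command(increments=[[0,0,-0.0005,0,0,0,1],[0,0,-0.0005,0,0,0,1]])

```text
clock: 24.05
eef_pos: [0.4466, 0.1894, 0.0371]
tcp_rot: [-0.0, 0.035, 0.999, -0.0]
force: [0.2, 0.2, 0.0]
width: 0.0008
```

Call:
arm_command(increments=[[0,0,-0.0005,0,0,0,1],[0,0,-0.0005,0,0,0,1]])

```text
clock: 24.25
eef_pos: [0.4466, 0.1894, 0.0366]
tcp_rot: [-0.0, 0.035, 0.999, -0.0]
force: [-0.4, 0.4, -0.3]
width: 0.0003
```

Call:
arm_command(increments=[[0,0,-0.0005,0,0,0,1],[0,0,-0.0005,0,0,0,1]])

```text
clock: 24.45
eef_pos: [0.4465, 0.1894, 0.0361]
tcp_rot: [-0.0, 0.035, 0.999, -0.0]
force: [0.3, 0.9, -0.3]
width: 0.0001
```

Call:
arm_command(increments=[[0,0,-0.0005,0,0,0,1],[0,0,-0.0005,0,0,0,1]])

```text
clock: 24.65
eef_pos: [0.4466, 0.1894, 0.0356]
tcp_rot: [-0.0, 0.035, 0.999, -0.0]
force: [-0.3, -0.3, -0.1]
width: 0.0006
```

Call:
arm_command(increments=[[0,0,-0.0005,0,0,0,1],[0,0,-0.0005,0,0,0,1]])

```text
clock: 24.85
eef_pos: [0.4466, 0.1894, 0.0351]
tcp_rot: [-0.0, 0.035, 0.999, -0.0]
force: [0.7, -0.3, -0.1]
width: 0.0006
```

Call:
arm_command(increments=[[0,0,-0.0005,0,0,0,1],[0,0,-0.0005,0,0,0,1]])

```text
clock: 25.05
eef_pos: [0.4466, 0.1894, 0.0346]
tcp_rot: [-0.0, 0.035, 0.999, -0.0]
force: [-0.7, 0.2, -0.9]
width: 0.001
```

Call:
arm_command(increments=[[0,0,-0.0005,0,0,0,1],[0,0,-0.0005,0,0,0,1]])

```text
clock: 25.25
eef_pos: [0.4466, 0.1894, 0.0341]
tcp_rot: [-0.0, 0.035, 0.999, -0.0]
force: [-0.0, -0.3, 0.2]
width: 0.0004
```

Run:
```python
from h import *
ds=[]
for i in range(3):
    im,d=env.read_camera('side');ds.append(d);print(env.get_state()['force'].round(2))
W=world('side',np.median(ds,0));print(env.get_state()['eef_pos'])
print(np.median(W[180:184,229:236,2])*1000)
```

```text
[ 0.64 -0.46 -0.77]
[-0.48 -0.24 -0.03]
[-1.16  0.48 -0.58]
[0.44661646 0.18937436 0.03418014]
56.8753201961337
```

Call:
arm_command(increments=[[0,0,-0.0005,0,0,0,1],[0,0,-0.0005,0,0,0,1]])

```text
clock: 25.6
eef_pos: [0.4467, 0.1894, 0.0338]
tcp_rot: [0.0, 0.035, 0.999, 0.0]
force: [0.1, -1.0, 1.1]
width: 0.0006
```

Call:
arm_command(increments=[[0,0,-0.0005,0,0,0,1],[0,0,-0.0005,0,0,0,1]])

```text
clock: 25.8
eef_pos: [0.4467, 0.1894, 0.0334]
tcp_rot: [0.0, 0.035, 0.999, 0.0]
force: [-1.5, -0.6, 3.6]
width: 0.0004
```

Call:
arm_command(increments=[[0,0,-0.0005,0,0,0,1],[0,0,-0.0005,0,0,0,1]])

```text
clock: 26.0
eef_pos: [0.4467, 0.1894, 0.0328]
tcp_rot: [0.0, 0.035, 0.999, 0.0]
force: [-1.4, -0.6, 4.4]
width: 0.0008
```

Call:
arm_command(increments=[[0,0,-0.0005,0,0,0,1],[0,0,-0.0005,0,0,0,1]])

```text
clock: 26.2
eef_pos: [0.4467, 0.1894, 0.0322]
tcp_rot: [0.0, 0.035, 0.999, 0.0]
force: [-1.0, 0.5, 4.2]
width: 0.0006
```

Contact came at about 0.034 and the force has peaked near 4.4 N, so it's at the click now.

Call:
arm_command(increments=[[0,0,-0.0005,0,0,0,1],[0,0,-0.0005,0,0,0,1]])

```text
clock: 26.4
eef_pos: [0.4467, 0.1894, 0.0316]
tcp_rot: [0.0, 0.035, 0.999, 0.0]
force: [-1.3, -0.2, 2.2]
width: 0.0006
```

Call:
arm_command(increments=[[0,0,-0.0005,0,0,0,1],[0,0,-0.0005,0,0,0,1]])

```text
clock: 26.6
eef_pos: [0.4467, 0.1894, 0.0311]
tcp_rot: [0.0, 0.035, 0.999, 0.0]
force: [-0.4, 0.9, 3.0]
width: 0.0007
```

Call:
arm_command(increments=[[0,0,-0.0005,0,0,0,1],[0,0,-0.0005,0,0,0,1]])

```text
clock: 26.8
eef_pos: [0.4467, 0.1894, 0.0306]
tcp_rot: [0.0, 0.035, 0.999, 0.0]
force: [-0.1, 0.1, 1.7]
width: 0.0003
```

Call:
arm_command(increments=[[0,0,0,0,0,0,1]])

```text
clock: 26.9
eef_pos: [0.4467, 0.1894, 0.0307]
tcp_rot: [0.0, 0.035, 0.999, 0.0]
force: [1.0, 0.5, 3.0]
width: 0.0002
```

Call:
arm_command(increments=[[0,0,0.002,0,0,0,1],[0,0,0.006,0,0,0,1],[0,0,0.02,0,0,0,1],[0,0,0.05,0,0,0,1],[0,0,0.09,0,0,0,1]])

```text
clock: 27.4
eef_pos: [0.4446, 0.1889, 0.1205]
tcp_rot: [-0.002, 0.035, 0.999, -0.001]
force: [0.6, -0.2, -0.2]
width: 0.0007
```

Call:
arm_command(increments=[[-0.005,0,0.04,0,0,0,1],[-0.01,-0.01,0.08,0,0,0,1],[-0.02,-0.03,0.1,0,0,0,1],[-0.03,-0.06,0.1,0,0,0,1],[-0.03,-0.1,0.1,0,0,0,1]])

```text
clock: 27.9
eef_pos: [0.4161, 0.0895, 0.2227]
tcp_rot: [0.001, 0.034, 0.999, 0.0]
force: [1.0, -0.2, -0.1]
width: 0.0004
```

Run:
```python
from h import *
s=env.get_state();print(s['eef_pos'],s['force'])
for n in('side','top'):
    im,d=env.read_camera(n);cv2.imwrite(f'pics/f_{n}.png',im[:,:,::-1]);W=world(n,d)
    m=(abs(W[...,2]-.132)<.006)&(abs(W[...,0]-.59)<.1)&(abs(W[...,1]-.18)<.1);P=W[m]
    if len(P)>50:print(n,'jar',len(P),cv2.minEnclosingCircle((P[:,:2]*1000).astype(np.float32)))
    if n=='side':
        print('key',np.median(W[175:183,229:236,2]))
        m=(W[...,2]>.09)&(W[...,2]<.127)&(abs(W[...,1]+.198)<.06)&(abs(W[...,0]-.558)<.05);P=W[m];print(cv2.minAreaRect((P[:,:2]*1000).astype(np.float32)),np.percentile(P[:,2],95))
```

```text
[0.41607319 0.0894631  0.22270598] [ 0.98582863 -0.16793031 -0.13958867]
side jar 433 ((582.884033203125, 170.5475616455078), 61.96630859375)
key 0.055816471189907145
((557.632568359375, -199.0754852294922), (10.641462326049805, 73.6138916015625), 12.332427978515625) 0.1211334963602822
top jar 598 ((583.879638671875, 171.50823974609375), 59.991668701171875)
```

View pics/f_side.png

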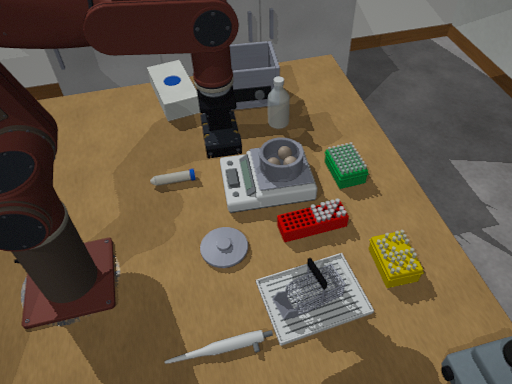

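```bash
python3 -c "
from bench import env
print(env.sign_off())"
```

```text
the job is handed in; nothing more can be done
None
```

The job is done and handed in at about 28 s of the 70 s allowed; the hand-in gave no verdict.

- **Balls:** I tipped the basket to 40°, with the spout lip about 20 mm above the jar's rim. The pictures show all three balls inside the jar. I held it there 0.8 s and did not go on to 45–55° because the basket was already empty.
- **Basket:** It stands upright in the tray, with its bar centre measured at (0.558, -0.199) against the tray's centre at about (0.558, -0.198).
- **Tare key:** The force rose to about 4.4 N, then fell to 2–3 N. I stopped about 3.5 to 4 mm down, past the click and well short of 7 mm, and let go. Its top is back at about 56 mm.
- **Jar and bystanders:** The jar measures within about 1 mm of where it started. The bystanders look unmoved in the last side picture, but I did not measure them. The arm is clear of everything.

**What went wrong or disagreed:**
- The first grasp lifted before the fingers had closed. The basket did not move, and I gripped it again.
- The real fingertips turned out to be about 20 mm behind the reported TCP. The grip therefore took only the upper half of the bar, but it held without slipping. The key made contact at a reported height of 34 mm instead of 55 mm, so I found it by force.

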